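Find the high spot of the olive pitter's feed disc

TASK

The feed disc of the hand-cranked olive pitter binds on a high spot of its hidden rim. Swing the blue sprung feeler gently home against its stop so that it points at the disc, then crank the disc slowly round (always under half a turn a second) until the feeler rests on top of the one highest spot (two lesser rises are not it), and leave it standing there, hands off, feeler still home. Do not disturb the jar, the scoop or the wrench.

Things in the scene. Friction and masses are not known exactly. Their poses are not given: they have to be found in the camera images.
- pitter: green base plate of the pitter, 250 x 370 x 15 mm, fixed to the counter; its place and yaw vary. Origin under the disc's axis, on the counter; x and y level, z up. The feeler's post stands 190 mm from the axis on the +y side; -x is the side that roughly faces the robot.
- hub: fixed hub in the middle of the base, with all that turns on it. Origin and axes as the base plate. The bright feed disc on it is 216 mm across, its top 66 mm above the counter; its centre nut (40 mm diameter) stands 10 mm higher.
- disc_centre (a point): point on the disc's axis, 66 mm above the counter. Hidden under the disc and fast to it turns the rim track, 184 mm across, with one high spot and two lesser rises elsewhere; where they lie relative to the crank grip differs each time. Each is a smooth hump, some 0.2 rad from foot to top; the disc may stand within 0.1 rad either way of the high spot's top.
- disc (a joint): angle of the feed disc, rad, counter-clockwise from above positive, no limits; at 0 the crank grip is on the base plate's -x side. Turning takes some 3 N at the grip; it stays where left. Under the feeler a lesser rise adds 1 to 4 N while climbing, the high spot clearly more, 5 to 9 N, most about 0.1 rad before the top; the extra drag is all but gone some 0.05 rad past the top.
- crank (a point): crank grip: upright black round handle, 22 mm diameter and 44 mm tall (69 to 113 mm above the counter), 60 mm from the disc's axis; it spins freely on its pin, so it can be gripped and led round in a circle without turning the hand. The point is on its axis, 95 mm above the counter.
- gauge: fixed steel post and stop pin, with the swinging feeler and its sprung plunger. Origin and axes as the base plate. With the feeler home the plunger's brass tip (50 mm high) reaches under the disc, 2 mm clear of the plain rim; a lesser rise pushes it out 2 mm (about 4 N), the high spot 5.5 mm (about 8 N). A red collar on its outer end, behind the post, moves with it.
- feeler (a joint): swing of the feeler about its post, rad: near 0 parked, swung to the base plate's +x side; 1.05 home against the stop, pointing at the disc's axis. It turns clockwise seen from above to go home, needs about 12 N at the handle, and stays where it is left.
- feeler_handle (a point): top centre of the feeler's handle: upright yellow pin, 14 mm diameter, 45 mm tall (60 to 105 mm above the counter), on the blue arm (22 mm wide, top 60 mm above the counter), 65 mm from the post's axis.
- feeler_pivot (a point): point on the axis of the feeler's post, 60 mm above the counter.
- jar: closed jar of olives, 70 mm diameter, 110 mm tall, loose, a bystander. Origin at the centre of its underside.
- scoop: open steel scoop cup, 80 mm diameter, 100 mm tall, loose, a bystander. Origin at the centre of its underside.
- wrench: wrench, 150 mm long, lying on the counter, loose, a bystander. Origin under its middle.

How it is judged (in metres and radians):
On the way, in this order (a step that is already met when the one before it is completed fails the run):
1. the feeler is swung home, within 0.05 rad of its stop (value of joint feeler above 1 rad), for 0.2 s.
2. the disc stands still with the feeler pressed by the high spot with more than 6 N (contact force between hub and gauge above 6 N and velocity of joint disc between -0.1 and 0.1 rad/s), for 0.4 s.
At the end, for the whole second after the job is handed in: The disc stands still (under 0.05 rad/s) with the high spot under the feeler's tip, pressing on it with more than 6 N (about 8 N at the top, 4 N on a lesser rise, none on the plain rim), and the feeler is home within 0.05 rad of its stop (contact force between hub and gauge above 6 N and value of joint feeler above 1 rad and velocity of joint disc between -0.05 and 0.05 rad/s); the robot touches nothing.
It fails at once if the feeler is pushed or gripped with more than 60 N (contact force between the fingers and gauge above 60 N).
It fails at once if the disc is turned faster than half a turn a second (3.1 rad/s) (velocity of joint disc above 3.1 rad/s or velocity of joint disc below -3.1 rad/s).
It fails at once if the jar, the scoop or the wrench is moved by more than 20 mm (distance of any of jar, scoop, wrench from where it was at the start of the episode above 0.02 m).
It also fails if it takes over 72 s, if anything falls off the work surface, if the arm or the gripper's body presses on something with over 40 N, if the wrist force passes 120 N, or if a joint passes its speed limit or range.

ROBOT

A 7-joint arm with a two-finger parallel gripper is mounted at the origin on the work surface. World frame = base frame: x ahead of the robot, y to its left, z up, the work surface at z = 0. Lengths are in m, angles in degrees, forces in N, time in s.
With the tool pointing down it reaches from about 0.425 to 0.875 m from the base axis. Payload 4.7 kg.
Tool frame: the origin (TCP) lies at the very end of the fingers, on their centre line; the grasp point (between the pads) lies 19 mm behind it; z points along the fingers, y is the direction in which the jaws open and shut (so a half turn about z gives the same grasp; the last joint's range is limited). The gripper opens to 87 mm and grips with 3 to 60 N. Pads are 19 mm wide; open, the fingers measure 117 mm over their backs; the gripper's body (75 mm by 190 mm) begins 51 mm behind the grasp point.
Start: joints at [70.48, 18.392, -4.016, 83.108, 1.295, 78.541, -3.26], TCP at [0.226, -0.61, 0.223] pointing down, gripper open.
Joint ranges: [-163.93, 163.93], [-17.29, 119.83], [-79.2, 71.16], [3.27, 140.29], [-89.18, 269.18], [5.43, 117.66], [-154.24, 154.24]. Speed limits (degrees/s): [147.25, 147.25, 180, 180, 180, 180, 180].

INTERFACE

Orientations are given as [roll, pitch, yaw] about the fixed x, y, z axes, in that order (R = Rz(yaw) Ry(pitch) Rx(roll)).
In Python, from cell import sensors, imaging, ticket gives the robot as it stands.
- The arm moves only by the tool carry_out, never from a script. Its argument "plan" is a list of rows, each an object of numbers: "fingers": the closure, from -1 (fully open) to 1 (shut); "dx", "dy", "dz": the shift along the tool's x, y, z normalised to -1 to 1, where 1 is 0.03 m; "rx", "ry", "rz": the turn, a rotation vector about the tool's x, y, z normalised to -1 to 1, where 1 is 10 degrees. A call has 1 to 12 rows; each row shifts and turns the commanded pose from where the row before left it, along the tool's axes as they then stand; what a row does not reach is not made up. A row lasts 1/8 s, in which the tool goes at most 62.5 mm and 10.7 degrees, less where a joint would pass 70% of its speed; a pose out of reach is approached as far as the arm can. A call with a number of a shift or a turn outside -1 to 1 is refused whole. A call with a gripper value outside its range is refused whole. The fingers move at their own pace and stop on an object; "force" is the grip in N (left out, the last holds). Time passes only in rows, so rows that do not move let the fingers close. It gives the time, the measured TCP pose, the force and the opening at its end, in the units of the state.
- sensors.get_obs(): the state, without advancing time (a new reading comes with each control period).
- imaging.read_camera(name): name is "scene" or "top"; returns a dict with "color" (384x512x3 uint8, red, green, blue), "mtx" (3x3 intrinsics, pixels), "extrinsics" (4x4, takes a point from world to camera coordinates). Camera axes: x right, y down, z forward; pixel columns grow to the right and rows downward; lengths in m; the calibration is good to about 2 mm. A picture is of the moment at which its call begins. There is no depth.
- ticket.sign_off(): hands the job in, once; it reports no verdict.
The state is a dict: "time_s": time; "qpos": joint angles; "joint_velocities": joint speeds; "effort": joint torques, N m; "tool_pos": TCP position; "tool_rot": TCP orientation; "force": force on the tool from outside, world axes, zero at the start; "wrist_torque": the same for the moment, N m; "grip_width": finger opening in m.
Only numpy, scipy, OpenCV 4.12 (cv2) and the standard library are available. Lean on these libraries where they do the work, as an engineer would, in place of code of your own. Each camera call takes 0.05 s, during which the arm holds its last target.

## Working session

There is one attempt and no reset: what is moved stays moved. The work goes in short steps, Python scripts to look and compute and a tool call to move; the robot and the scene stay as the last step left them, time stands still between calls to the robot, and variables do not carry over. Pictures are saved under pics/ and viewed, and the job is handed in when it is done.

Besides the shell and the picture viewer there is one more tool, called after "Emit:" by a JSON object that holds its "api" and its "payload". carry_out: Moves the arm, as the interface text tells. Scaled input: -1 to 1 covers 0.03 m each way for a shift and 10 degrees each way for a turn. Its arguments: {"type":"object","properties":{"plan":{"type":"array"},"force":{"type":"number"}},"required":["plan"]}

```bash
ls; mkdir -p pics
cat > h.py <<'E'
import numpy as np,cv2
from cell import sensors,imaging,ticket
def grab(tag):
    o={}
    for n in("scene","top"):
        d=imaging.read_camera(n);o[n]=d
        cv2.imwrite(f"pics/{tag}_{n}.png",cv2.cvtColor(d["color"],cv2.COLOR_RGB2BGR))
        np.savez(f"pics/{tag}_{n}.npz",**d)
    return o
def load(tag,n): return dict(np.load(f"pics/{tag}_{n}.npz"))
def ray(d,uv):
    E=np.array(d["extrinsics"]);R=E[:3,:3];t=E[:3,3]
    v=R.T@(np.linalg.inv(d["mtx"])@np.array([uv[0],uv[1],1.]))
    return -R.T@t,v/np.linalg.norm(v)
def onz(d,uv,z):
    c,v=ray(d,uv);return c+v*(z-c[2])/v[2]
def tri(d1,a,d2,b):
    c1,v1=ray(d1,a);c2,v2=ray(d2,b)
    s=np.linalg.lstsq(np.stack([v1,-v2],1),c2-c1,rcond=None)[0]
    p,q=c1+s[0]*v1,c2+s[1]*v2
    return (p+q)/2,np.linalg.norm(p-q)
def proj(d,p):
    E=np.array(d["extrinsics"]);q=d["mtx"]@(E[:3,:3]@np.array(p)+E[:3,3]);return q[:2]/q[2]
E
python3 - <<'E'
from h import *
o=grab("a")
for n in o: c,v=ray(o[n],(256,192));print(n,c,v)
s=sensors.get_obs();print({k:np.round(s[k],3).tolist() for k in s})
E
```

```text
pics
scene [1.50354437 0.41159168 0.90452404] [-0.71683698 -0.31569409 -0.62167675]
top [ 0.35218309 -0.01981201  1.0887577 ] [ 0.2389631  -0.0051499  -0.97101499]
{'time_s': 0.1, 'qpos': [70.478, 18.433, -4.016, 83.166, 1.297, 78.541, -3.259], 'joint_velocities': [0.022, -0.125, 0.07, -0.243, -0.108, 0.036, 0.057], 'effort': [-0.0, -49.257, -0.406, -31.34, -0.064, 0.039, 0.0], 'tool_pos': [0.226, -0.609, 0.222], 'tool_rot': [-179.905, 0.008, 20.334], 'force': [-0.034, -0.278, 0.721], 'wrist_torque': [-0.026, 0.031, -0.023], 'grip_width': 0.087}
```

View pics/a_scene.png

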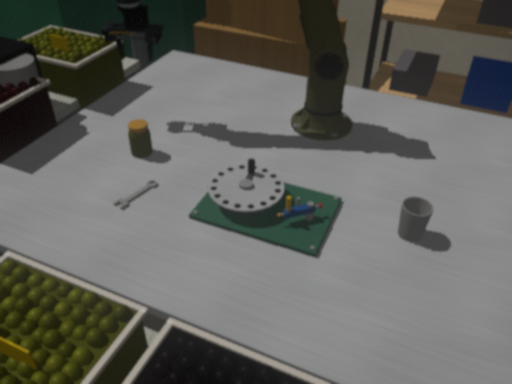

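View pics/a_top.png

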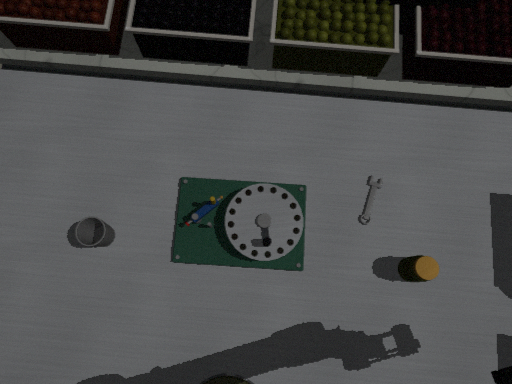

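The scene view shows the pitter near (265,205). In the top view the disc is at (264,221), the crank at about (267,241), the blue arm at about (203,210), and the bystanders are well clear. I'll enlarge both views.

Run:
```python
from h import *
a=cv2.imread("pics/a_top.png")[165:285,160:320];cv2.imwrite("pics/a_topz.png",cv2.resize(np.clip(a*1.8,0,255).astype(np.uint8),None,fx=5,fy=5,interpolation=2))
a=cv2.imread("pics/a_scene.png")[145:255,185:345];cv2.imwrite("pics/a_scz.png",cv2.resize(np.clip(a*1.8,0,255).astype(np.uint8),None,fx=5,fy=5,interpolation=2))
for n in("top","scene"):
    d=load("a",n);hsv=cv2.cvtColor(d["color"],cv2.COLOR_RGB2HSV)
    roi=np.zeros(hsv.shape[:2],np.uint8)
    if n=="top": roi[170:280,165:315]=255
    else: roi[150:255,185:345]=255
    for nm,lo,hi in [("yellow",(18,140,90),(32,255,255)),("blue",(105,120,50),(130,255,255)),("red",(0,140,60),(8,255,255)),("green",(65,90,20),(90,255,255)),("black",(0,0,0),(180,255,28)),("bright",(0,0,120),(180,40,255))]:
        m=cv2.inRange(hsv,lo,hi)&roi
        k,l,st,c=cv2.connectedComponentsWithStats(m)
        for i in np.argsort(-st[1:,4])[:3]+1 if k>1 else []: print(n,nm,st[i],c[i].round(1))
    c,r=None,None
```

```text
top yellow [211 197   4   4  14] [212.3 198.5]
top yellow [221 196   2   2   4] [221.5 196.5]
top blue [196 200  23  20 135] [205.3 209.3]
top blue [193 220   4   2   6] [194.5 220.3]
top red [186 222   3   4   7] [186.9 223.9]
top green [ 172  177  132   93 4633] [216.7 228.9]
top green [277 184  28  34 297] [296.2 194. ]
top green [221 223   3   3   6] [222.2 224.3]
top black [214 188  40  74 651] [225.4 228.2]
top black [178 201  34  27 169] [192.7 211.3]
top black [263 237   8   9  56] [266.1 241.1]
scene yellow [286 195   6   5  20] [288.4 197.4]
scene yellow [278 214   1   2   2] [278.  214.5]
scene blue [283 205  27  12 125] [297.6 209.2]
scene blue [304 212   1   1   1] [304. 212.]
scene blue [296 214   1   1   1] [296. 214.]
scene red [319 204   2   3   4] [319.8 204.8]
scene green [ 233  215   97   35 1282] [291.2 233. ]
scene green [286 186  51  32 525] [314.5 200.4]
scene green [212 215   6   7  15] [214.5 218. ]
scene bright [ 185  150  160  105 9884] [257.3 193.5]
```

View pics/a_topz.png

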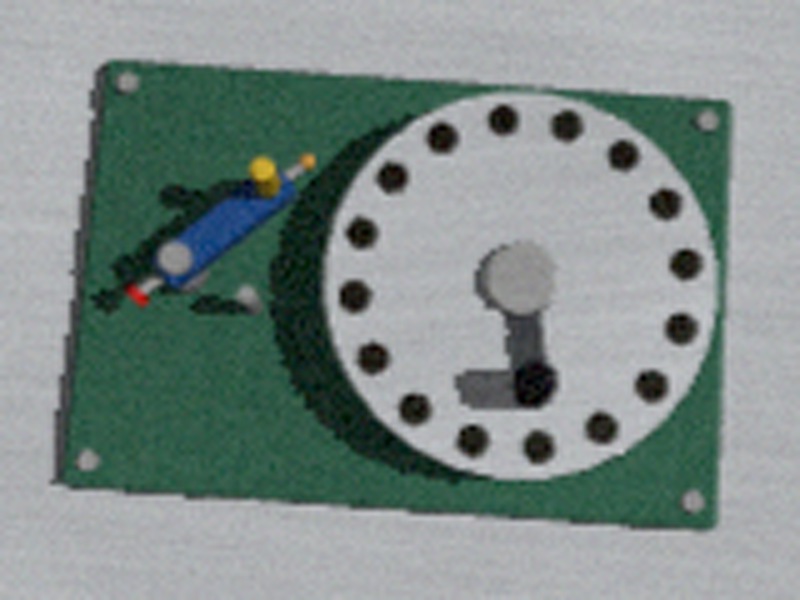

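View pics/a_scz.png

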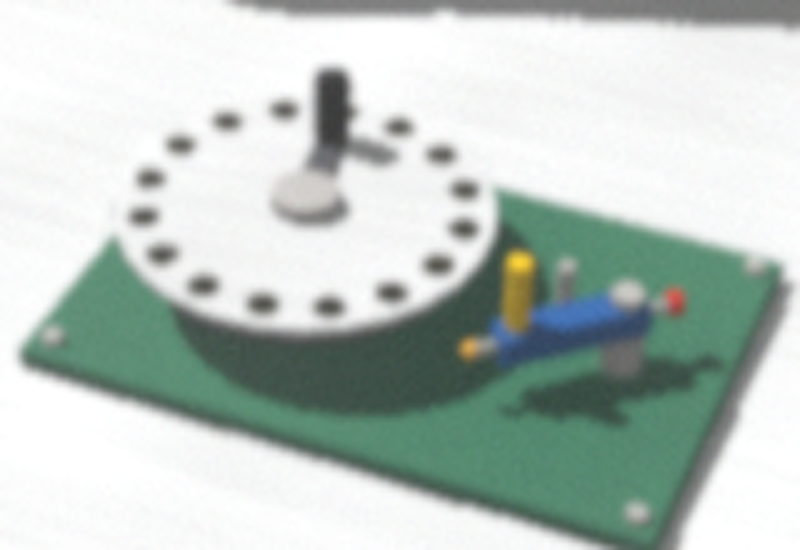

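Run:
```python
from h import *
T=load("a","top");S=load("a","scene")
t=lambda X,Y:((X+.5)/5-.5+160,(Y+.5)/5-.5+165)
s=lambda X,Y:((X+.5)/5-.5+185,(Y+.5)/5-.5+145)
for n,a,b in [("nut",(522,276),(308,192)),("handle",(263,167),(519,259)),("cranktop",(536,382),(332,76)),("post",(175,257),(628,292)),("stop",(247,294),(567,265)),("tip",(308,160),(468,348)),("collar",(137,294),(674,301))]:
    print(n,*tri(T,t(*a),S,s(*b)))
B=[onz(T,t(*p),.017) for p in [(128,82),(708,121),(692,502),(88,461)]];print(np.round(B,4))
# disc edge ellipse
g=cv2.cvtColor(T["color"],cv2.COLOR_RGB2HSV);m=cv2.inRange(g,(0,0,85),(180,50,255));m2=np.zeros_like(m);cv2.circle(m2,(264,221),44,255,-1)
c=max(cv2.findContours(m&m2,cv2.RETR_EXTERNAL,cv2.CHAIN_APPROX_NONE)[0],key=cv2.contourArea)
e=cv2.fitEllipse(c);print(e,onz(T,e[0],.066))
P=np.array([onz(T,p[0],.066) for p in c]);
A=np.c_[2*P[:,:2],np.ones(len(P))];q=np.linalg.lstsq(A,(P[:,:2]**2).sum(1),rcond=None)[0];print(q[:2],np.sqrt(q[2]+q[0]**2+q[1]**2))
```

```text
nut [ 0.52525163 -0.05165979  0.07741729] 0.003576199923593732
handle [0.56624603 0.09021115 0.10836443] 0.0017188651587873038
cranktop [ 0.46497606 -0.06350997  0.11482137] 0.0004647414964294195
post [0.52036596 0.13725025 0.06840709] 0.002137063059157804
stop [0.50459055 0.09670238 0.06137225] 0.002484830145286065
tip [0.58436587 0.07152646 0.05429035] 0.0016758680580835235
collar [0.50020359 0.15783606 0.05425443] 0.002151426338163245
[[ 0.6301  0.184   0.017 ]
 [ 0.6375 -0.1561  0.017 ]
 [ 0.4174 -0.1603  0.017 ]
 [ 0.4093  0.1788  0.017 ]]
((263.801025390625, 221.7510528564453), (75.98897552490234, 77.20584869384766), 115.13772583007812) [ 0.52245246 -0.05359843  0.066     ]
[ 0.52473396 -0.05339828] 0.10529264676189273
```

```bash
cat >> h.py <<'E'
from scipy.spatial.transform import Rotation as Ro
def plan(p0,rpy0,wps,show=True):
    """wps: list of (target pos, yaw, nrows). tool-down assumed. prints rows"""
    p=np.array(p0,float);yaw=rpy0[2];
    for tgt,ty,n in wps:
        tgt=np.array(tgt,float)
        for i in range(n):
            k=n-i
            R=Ro.from_euler('xyz',[180,0,yaw],degrees=True).as_matrix()
            d=R.T@((tgt-p)/k);r=-(ty-yaw)/k
            row=np.round([d[0]/.03,d[1]/.03,d[2]/.03,r/10],2)
            print('{"dx":%g,"dy":%g,"dz":%g,"rz":%g},'%tuple(row),'' if np.abs(row).max()<=1 else 'TOO BIG')
            p=p+R@(row[:3]*.03);yaw-=row[3]*10
    print("end",p.round(4),yaw)
def st():
    s=sensors.get_obs();print({k:np.round(s[k],3).tolist() for k in ("time_s","qpos","tool_pos","tool_rot","force","wrist_torque","grip_width")});return s
E
python3 - <<'E'
from h import *
s=st()
plan(s["tool_pos"],s["tool_rot"],[((.46,-.36,.223),113,12),((.60,.095,.20),113,16)])
E
```

```text
{'time_s': 0.1, 'qpos': [70.478, 18.433, -4.016, 83.166, 1.297, 78.541, -3.259], 'tool_pos': [0.226, -0.609, 0.222], 'tool_rot': [-179.905, 0.008, 20.334], 'force': [-0.034, -0.278, 0.721], 'wrist_torque': [-0.026, 0.031, -0.023], 'grip_width': 0.087}
{"dx":0.85,"dy":-0.42,"dz":-0,"rz":-0.77}, 
{"dx":0.9,"dy":-0.3,"dz":-0,"rz":-0.77}, 
{"dx":0.93,"dy":-0.18,"dz":-0,"rz":-0.77}, 
{"dx":0.95,"dy":-0.06,"dz":-0.01,"rz":-0.77}, 
{"dx":0.95,"dy":0.07,"dz":-0,"rz":-0.77}, 
{"dx":0.93,"dy":0.2,"dz":-0.01,"rz":-0.77}, 
{"dx":0.89,"dy":0.32,"dz":-0,"rz":-0.77}, 
{"dx":0.84,"dy":0.44,"dz":-0.01,"rz":-0.78}, 
{"dx":0.78,"dy":0.55,"dz":-0,"rz":-0.77}, 
{"dx":0.7,"dy":0.65,"dz":-0.01,"rz":-0.78}, 
{"dx":0.6,"dy":0.74,"dz":-0,"rz":-0.77}, 
{"dx":0.49,"dy":0.8,"dz":-0.01,"rz":-0.78}, 
{"dx":0.76,"dy":0.64,"dz":0.05,"rz":0}, 
{"dx":0.76,"dy":0.64,"dz":0.05,"rz":0}, 
{"dx":0.76,"dy":0.64,"dz":0.05,"rz":0}, 
{"dx":0.76,"dy":0.64,"dz":0.05,"rz":0}, 
{"dx":0.76,"dy":0.64,"dz":0.05,"rz":0}, 
{"dx":0.76,"dy":0.64,"dz":0.05,"rz":0}, 
{"dx":0.76,"dy":0.64,"dz":0.05,"rz":0}, 
{"dx":0.76,"dy":0.64,"dz":0.05,"rz":0}, 
{"dx":0.76,"dy":0.64,"dz":0.05,"rz":0}, 
{"dx":0.76,"dy":0.64,"dz":0.05,"rz":0}, 
{"dx":0.76,"dy":0.64,"dz":0.05,"rz":0}, 
{"dx":0.76,"dy":0.64,"dz":0.04,"rz":0}, 
{"dx":0.75,"dy":0.64,"dz":0.05,"rz":0}, 
{"dx":0.76,"dy":0.64,"dz":0.04,"rz":0}, 
{"dx":0.75,"dy":0.64,"dz":0.05,"rz":0}, 
{"dx":0.76,"dy":0.63,"dz":0.04,"rz":0}, 
end [0.5998 0.0951 0.2   ] 113.0335280799512
```

Emit:
{"api": "carry_out", "payload": {"plan": [{"dx": 0.85, "dy": -0.42, "rz": -0.77, "fingers": 0.2}, {"dx": 0.9, "dy": -0.3, "rz": -0.77}, {"dx": 0.93, "dy": -0.18, "rz": -0.77}, {"dx": 0.95, "dy": -0.06, "rz": -0.77}, {"dx": 0.95, "dy": 0.07, "rz": -0.77}, {"dx": 0.93, "dy": 0.2, "rz": -0.77}, {"dx": 0.89, "dy": 0.32, "rz": -0.77}, {"dx": 0.84, "dy": 0.44, "rz": -0.78}, {"dx": 0.78, "dy": 0.55, "rz": -0.77}, {"dx": 0.7, "dy": 0.65, "rz": -0.78}, {"dx": 0.6, "dy": 0.74, "rz": -0.77}, {"dx": 0.49, "dy": 0.8, "rz": -0.78}], "force": 15}}

```text
validation failed for argument at $.pl...
```

Emit:
{"api": "carry_out", "payload": {"plan": [{"dx": 0.76, "dy": 0.64, "dz": 0.05}, {"dx": 0.76, "dy": 0.64, "dz": 0.05}, {"dx": 0.76, "dy": 0.64, "dz": 0.05}, {"dx": 0.76, "dy": 0.64, "dz": 0.05}, {"dx": 0.76, "dy": 0.64, "dz": 0.05}, {"dx": 0.76, "dy": 0.64, "dz": 0.05}, {"dx": 0.76, "dy": 0.64, "dz": 0.05}, {"dx": 0.76, "dy": 0.64, "dz": 0.05}, {"dx": 0.76, "dy": 0.64, "dz": 0.05}, {"dx": 0.76, "dy": 0.64, "dz": 0.05}, {"dx": 0.76, "dy": 0.64, "dz": 0.05}]}}

```text
validation failed for argument at $.pl...
```

Run:
```python
from h import *
s=st()
plan(s["tool_pos"],s["tool_rot"],[((.567,.091,.15),113,6)])
```

```text
{'time_s': 0.1, 'qpos': [70.478, 18.433, -4.016, 83.166, 1.297, 78.541, -3.259], 'tool_pos': [0.226, -0.609, 0.222], 'tool_rot': [-179.905, 0.008, 20.334], 'force': [-0.034, -0.278, 0.721], 'wrist_torque': [-0.026, 0.031, -0.023], 'grip_width': 0.087}
{"dx":3.13,"dy":-2.99,"dz":0.4,"rz":-1.54}, TOO BIG
{"dx":3.81,"dy":-2.05,"dz":0.4,"rz":-1.55}, TOO BIG
{"dx":4.22,"dy":-0.96,"dz":0.4,"rz":-1.54}, TOO BIG
{"dx":4.32,"dy":0.2,"dz":0.4,"rz":-1.55}, TOO BIG
{"dx":4.11,"dy":1.35,"dz":0.39,"rz":-1.54}, TOO BIG
{"dx":3.61,"dy":2.39,"dz":0.4,"rz":-1.55}, TOO BIG
end [0.5669 0.091  0.1499] 113.0335280799512
```

Emit:
{"api": "carry_out", "payload": {"plan": [{"dx": 0.85, "dy": -0.42, "dz": 0, "rx": 0, "ry": 0, "rz": -0.77, "fingers": 0.2}], "force": 15}}

```text
time_s: 0.22
tool_pos: [0.2426, -0.5899, 0.2215]
tool_rot: [-179.9, 0.1, 27.9]
force: [0.0, -0.3, 0.4]
grip_width: 0.0828
```

Each row needs every key.

Emit:
{"api": "carry_out", "payload": {"plan": [{"dx": 0.9, "dy": -0.3, "dz": 0, "rx": 0, "ry": 0, "rz": -0.77, "fingers": 0.2}, {"dx": 0.93, "dy": -0.18, "dz": 0, "rx": 0, "ry": 0, "rz": -0.77, "fingers": 0.2}, {"dx": 0.95, "dy": -0.06, "dz": 0, "rx": 0, "ry": 0, "rz": -0.77, "fingers": 0.2}, {"dx": 0.95, "dy": 0.07, "dz": 0, "rx": 0, "ry": 0, "rz": -0.77, "fingers": 0.2}, {"dx": 0.93, "dy": 0.2, "dz": 0, "rx": 0, "ry": 0, "rz": -0.77, "fingers": 0.2}, {"dx": 0.89, "dy": 0.32, "dz": 0, "rx": 0, "ry": 0, "rz": -0.77, "fingers": 0.2}, {"dx": 0.84, "dy": 0.44, "dz": 0, "rx": 0, "ry": 0, "rz": -0.78, "fingers": 0.2}, {"dx": 0.78, "dy": 0.55, "dz": 0, "rx": 0, "ry": 0, "rz": -0.77, "fingers": 0.2}, {"dx": 0.7, "dy": 0.65, "dz": 0, "rx": 0, "ry": 0, "rz": -0.78, "fingers": 0.2}, {"dx": 0.6, "dy": 0.74, "dz": 0, "rx": 0, "ry": 0, "rz": -0.77, "fingers": 0.2}, {"dx": 0.49, "dy": 0.8, "dz": 0, "rx": 0, "ry": 0, "rz": -0.78, "fingers": 0.2}]}}

```text
time_s: 1.6
tool_pos: [0.4604, -0.3597, 0.2221]
tool_rot: [-180.0, -0.0, 113.3]
force: [0.5, 0.4, 0.7]
grip_width: 0.0346
```

Emit:
{"api": "carry_out", "payload": {"plan": [{"dx": 0.76, "dy": 0.64, "dz": 0.05, "rx": 0, "ry": 0, "rz": 0, "fingers": 0.2}, {"dx": 0.76, "dy": 0.64, "dz": 0.05, "rx": 0, "ry": 0, "rz": 0, "fingers": 0.2}, {"dx": 0.76, "dy": 0.64, "dz": 0.05, "rx": 0, "ry": 0, "rz": 0, "fingers": 0.2}, {"dx": 0.76, "dy": 0.64, "dz": 0.05, "rx": 0, "ry": 0, "rz": 0, "fingers": 0.2}, {"dx": 0.76, "dy": 0.64, "dz": 0.05, "rx": 0, "ry": 0, "rz": 0, "fingers": 0.2}, {"dx": 0.76, "dy": 0.64, "dz": 0.05, "rx": 0, "ry": 0, "rz": 0, "fingers": 0.2}, {"dx": 0.76, "dy": 0.64, "dz": 0.05, "rx": 0, "ry": 0, "rz": 0, "fingers": 0.2}, {"dx": 0.76, "dy": 0.64, "dz": 0.05, "rx": 0, "ry": 0, "rz": 0, "fingers": 0.2}, {"dx": 0.76, "dy": 0.64, "dz": 0.05, "rx": 0, "ry": 0, "rz": 0, "fingers": 0.2}, {"dx": 0.76, "dy": 0.64, "dz": 0.05, "rx": 0, "ry": 0, "rz": 0, "fingers": 0.2}, {"dx": 0.76, "dy": 0.64, "dz": 0.05, "rx": 0, "ry": 0, "rz": 0, "fingers": 0.2}]}}

```text
time_s: 2.98
tool_pos: [0.5562, -0.0464, 0.2056]
tool_rot: [-180.0, -0.0, 113.0]
force: [0.3, -0.5, 0.2]
grip_width: 0.035
```

```bash
sed -i 's/"rz":%g},/"rx":0,"ry":0,"rz":%g},/' h.py
python3 - <<'E'
from h import *
s=st()
plan(s["tool_pos"],s["tool_rot"],[((.567,.091,.15),113,7)])
E
```

```text
{'time_s': 2.975, 'qpos': [36.407, 10.853, -38.487, 96.645, 6.976, 74.971, 19.62], 'tool_pos': [0.556, -0.046, 0.206], 'tool_rot': [-179.957, -0.009, 113.019], 'force': [0.311, -0.506, 0.15], 'wrist_torque': [0.046, -0.17, -0.05], 'grip_width': 0.035}
{"dx":0.58,"dy":0.3,"dz":0.26,"rx":0,"ry":0,"rz":0}, 
{"dx":0.58,"dy":0.3,"dz":0.27,"rx":0,"ry":0,"rz":0}, 
{"dx":0.58,"dy":0.3,"dz":0.26,"rx":0,"ry":0,"rz":0}, 
{"dx":0.58,"dy":0.31,"dz":0.27,"rx":0,"ry":0,"rz":0}, 
{"dx":0.58,"dy":0.3,"dz":0.26,"rx":0,"ry":0,"rz":0}, 
{"dx":0.59,"dy":0.31,"dz":0.27,"rx":0,"ry":0,"rz":0}, 
{"dx":0.58,"dy":0.3,"dz":0.26,"rx":0,"ry":0,"rz":0}, 
end [0.567  0.0909 0.1501] 113.01924365169367
```

Emit:
{"api": "carry_out", "payload": {"plan": [{"dx": 0.58, "dy": 0.3, "dz": 0.2, "rx": 0, "ry": 0, "rz": 0, "fingers": 0.2}, {"dx": 0.58, "dy": 0.3, "dz": 0.2, "rx": 0, "ry": 0, "rz": 0, "fingers": 0.2}, {"dx": 0.58, "dy": 0.3, "dz": 0.2, "rx": 0, "ry": 0, "rz": 0, "fingers": 0.2}, {"dx": 0.58, "dy": 0.3, "dz": 0.2, "rx": 0, "ry": 0, "rz": 0, "fingers": 0.2}, {"dx": 0.58, "dy": 0.3, "dz": 0.2, "rx": 0, "ry": 0, "rz": 0, "fingers": 0.2}, {"dx": 0.58, "dy": 0.3, "dz": 0.2, "rx": 0, "ry": 0, "rz": 0, "fingers": 0.2}, {"dx": 0.58, "dy": 0.3, "dz": 0.2, "rx": 0, "ry": 0, "rz": 0, "fingers": 0.2}]}}

```text
time_s: 3.85
tool_pos: [0.5664, 0.09, 0.1634]
tool_rot: [-180.0, -0.0, 113.0]
force: [-0.1, -0.3, 0.3]
grip_width: 0.0347
```

Run:
```python
from h import *
s=st();o=grab("b")
for n,z in(("top",(140,130)),("scene",(200,110))):
    a=cv2.cvtColor(o[n]["color"],cv2.COLOR_RGB2BGR)[z[1]:z[1]+150,z[0]:z[0]+200]
    cv2.imwrite(f"pics/b_{n}z.png",cv2.resize(np.clip(a*1.8,0,255).astype(np.uint8),None,fx=4,fy=4,interpolation=2))
```

```text
{'time_s': 3.85, 'qpos': [24.892, 15.655, -42.533, 97.537, 11.111, 71.178, 2.822], 'tool_pos': [0.566, 0.09, 0.163], 'tool_rot': [-179.952, -0.006, 113.02], 'force': [-0.148, -0.26, 0.295], 'wrist_torque': [-0.03, -0.194, -0.005], 'grip_width': 0.035}
```

View pics/b_topz.png

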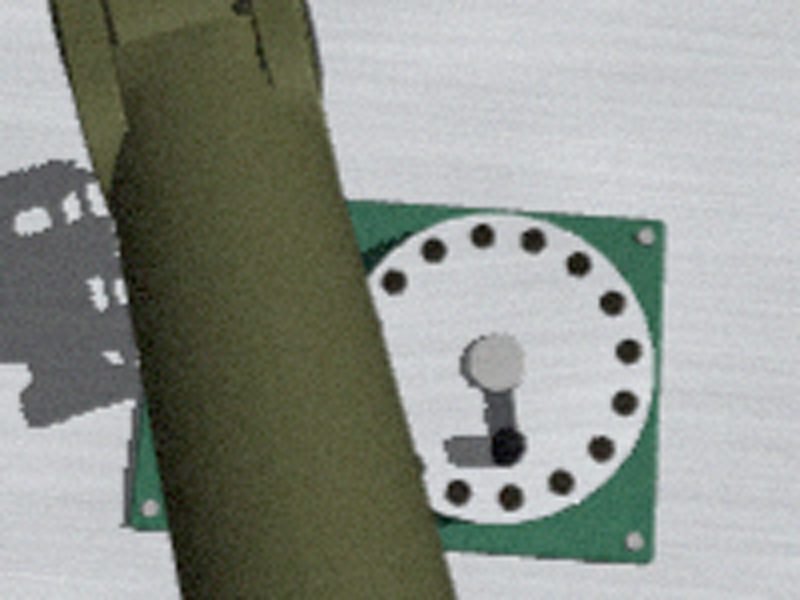

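View pics/b_scenez.png

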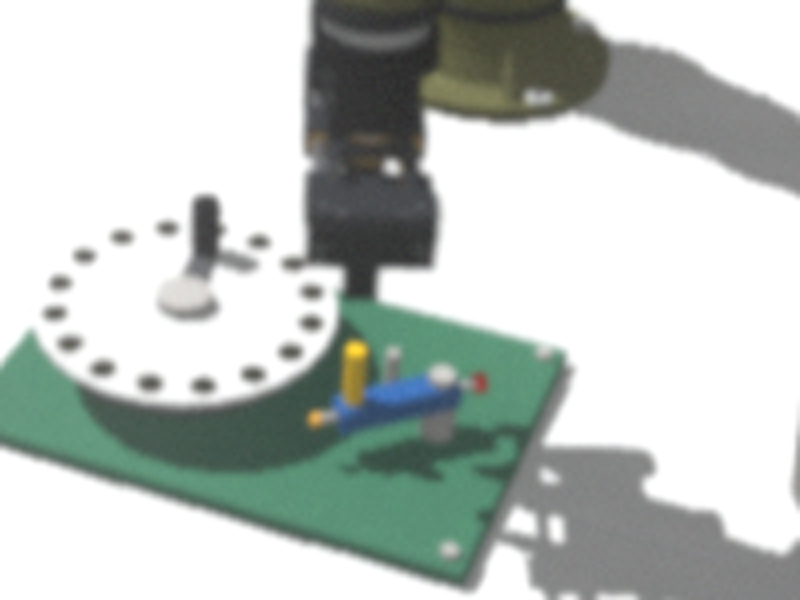

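Emit:
{"api": "carry_out", "payload": {"plan": [{"dx": 0, "dy": 0, "dz": 0.7, "rx": 0, "ry": 0, "rz": -0.7, "fingers": 0.2}, {"dx": 0, "dy": 0, "dz": 0.7, "rx": 0, "ry": 0, "rz": -0.7, "fingers": 0.2}, {"dx": 0, "dy": 0, "dz": 0.7, "rx": 0, "ry": 0, "rz": -0.7, "fingers": 0.2}, {"dx": 0, "dy": 0, "dz": 0.7, "rx": 0, "ry": 0, "rz": 0, "fingers": 0.2}, {"dx": 0, "dy": 0, "dz": 0, "rx": 0, "ry": 0, "rz": 0, "fingers": 0.2}]}}

```text
time_s: 4.58
tool_pos: [0.5653, 0.0885, 0.0782]
tool_rot: [-179.8, -0.1, 133.9]
force: [0.7, 0.1, -0.3]
grip_width: 0.0349
```

Run:
```python
from h import *
s=st();o=grab("c")
n,z="scene",(200,110)
a=cv2.cvtColor(o[n]["color"],cv2.COLOR_RGB2BGR)[z[1]:z[1]+150,z[0]:z[0]+200]
cv2.imwrite(f"pics/c_{n}z.png",cv2.resize(np.clip(a*1.8,0,255).astype(np.uint8),None,fx=4,fy=4,interpolation=2))
# arc plan, tcp = arc point + 6mm lead tangential... 
w=[]
for th in np.arange(-50,-100,-5):
    t=np.radians(th);w.append(((.520+.065*np.cos(t),.137+.065*np.sin(t),s["tool_pos"][2]),th+180+4,1))
plan(s["tool_pos"],s["tool_rot"],w)
```

```text
{'time_s': 4.575, 'qpos': [25.555, 21.459, -43.99, 102.508, 16.551, 62.912, 19.734], 'tool_pos': [0.565, 0.088, 0.078], 'tool_rot': [-179.827, -0.121, 133.877], 'force': [0.731, 0.066, -0.296], 'wrist_torque': [0.021, -0.168, -0.01], 'grip_width': 0.035}
{"dx":0.05,"dy":-0.11,"dz":-0,"rx":0,"ry":0,"rz":-0.01}, 
{"dx":0.02,"dy":-0.19,"dz":-0,"rx":0,"ry":0,"rz":0.5}, 
{"dx":0.02,"dy":-0.19,"dz":-0,"rx":0,"ry":0,"rz":0.5}, 
{"dx":0.03,"dy":-0.19,"dz":-0,"rx":0,"ry":0,"rz":0.5}, 
{"dx":0.02,"dy":-0.19,"dz":-0,"rx":0,"ry":0,"rz":0.5}, 
{"dx":0.02,"dy":-0.18,"dz":-0,"rx":0,"ry":0,"rz":0.5}, 
{"dx":0.02,"dy":-0.19,"dz":-0,"rx":0,"ry":0,"rz":0.5}, 
{"dx":0.02,"dy":-0.19,"dz":-0,"rx":0,"ry":0,"rz":0.5}, 
{"dx":0.02,"dy":-0.19,"dz":-0,"rx":0,"ry":0,"rz":0.5}, 
{"dx":0.02,"dy":-0.19,"dz":-0,"rx":0,"ry":0,"rz":0.5}, 
end [0.5142 0.0721 0.0782] 88.9770500052224
```

View pics/c_scenez.png

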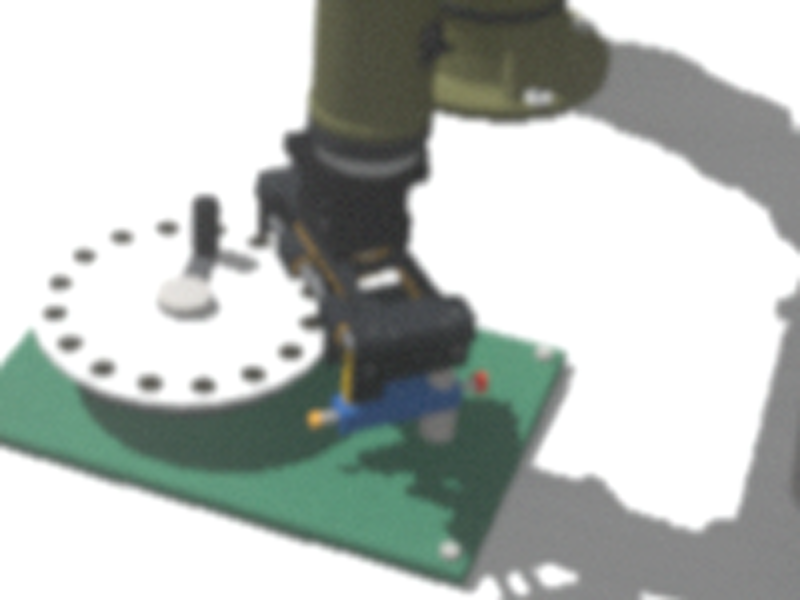

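Emit:
{"api": "carry_out", "payload": {"plan": [{"dx": 0.05, "dy": -0.11, "dz": 0, "rx": 0, "ry": 0, "rz": 0, "fingers": 0.2}, {"dx": 0.02, "dy": -0.19, "dz": 0, "rx": 0, "ry": 0, "rz": 0.5, "fingers": 0.2}, {"dx": 0.02, "dy": -0.19, "dz": 0, "rx": 0, "ry": 0, "rz": 0.5, "fingers": 0.2}, {"dx": 0.02, "dy": -0.19, "dz": 0, "rx": 0, "ry": 0, "rz": 0.5, "fingers": 0.2}, {"dx": 0.02, "dy": -0.19, "dz": 0, "rx": 0, "ry": 0, "rz": 0.5, "fingers": 0.2}]}}

```text
time_s: 5.3
tool_pos: [0.5478, 0.0797, 0.0812]
tool_rot: [179.3, -0.0, 113.9]
force: [12.1, 5.9, -11.5]
grip_width: 0.0347
```

Emit:
{"api": "carry_out", "payload": {"plan": [{"dx": 0.02, "dy": -0.19, "dz": 0, "rx": 0, "ry": 0, "rz": 0.5, "fingers": 0.2}, {"dx": 0.02, "dy": -0.19, "dz": 0, "rx": 0, "ry": 0, "rz": 0.5, "fingers": 0.2}]}}

```text
time_s: 5.55
tool_pos: [0.5371, 0.0757, 0.0813]
tool_rot: [179.3, -0.1, 103.9]
force: [12.3, 4.1, -10.1]
grip_width: 0.0353
```

Emit:
{"api": "carry_out", "payload": {"plan": [{"dx": 0.02, "dy": -0.19, "dz": 0, "rx": 0, "ry": 0, "rz": 0.5, "fingers": 0.2}, {"dx": 0.02, "dy": -0.19, "dz": 0, "rx": 0, "ry": 0, "rz": 0.5, "fingers": 0.2}, {"dx": 0.02, "dy": -0.19, "dz": 0, "rx": 0, "ry": 0, "rz": 0.3, "fingers": 0.2}]}}

```text
time_s: 5.92
tool_pos: [0.5205, 0.0729, 0.0814]
tool_rot: [179.3, -0.1, 90.9]
force: [13.2, -0.4, -10.7]
grip_width: 0.035
```

Emit:
{"api": "carry_out", "payload": {"plan": [{"dx": 0, "dy": -0.12, "dz": 0, "rx": 0, "ry": 0, "rz": 0, "fingers": 0.2}]}}

```text
time_s: 6.05
tool_pos: [0.5169, 0.072, 0.0814]
tool_rot: [179.3, -0.0, 90.9]
force: [13.8, -1.5, -11.2]
grip_width: 0.0353
```

Emit:
{"api": "carry_out", "payload": {"plan": [{"dx": 0, "dy": -0.1, "dz": 0, "rx": 0, "ry": 0, "rz": 0, "fingers": 0.2}]}}

```text
time_s: 6.18
tool_pos: [0.5139, 0.0715, 0.0814]
tool_rot: [179.3, 0.0, 90.9]
force: [13.5, -2.4, -10.7]
grip_width: 0.0349
```

Emit:
{"api": "carry_out", "payload": {"plan": [{"dx": 0, "dy": -0.07, "dz": 0, "rx": 0, "ry": 0, "rz": 0, "fingers": 0.2}]}}

```text
time_s: 6.3
tool_pos: [0.5118, 0.0711, 0.0814]
tool_rot: [179.3, 0.0, 90.9]
force: [12.8, -3.1, -9.9]
grip_width: 0.0349
```

Emit:
{"api": "carry_out", "payload": {"plan": [{"dx": 0, "dy": -0.05, "dz": 0, "rx": 0, "ry": 0, "rz": 0, "fingers": 0.2}]}}

```text
time_s: 6.42
tool_pos: [0.5113, 0.0711, 0.0815]
tool_rot: [179.2, 0.0, 90.9]
force: [17.8, -2.1, -15.6]
grip_width: 0.0345
```

Emit:
{"api": "carry_out", "payload": {"plan": [{"dx": 0, "dy": -0.05, "dz": 0, "rx": 0, "ry": 0, "rz": 0, "fingers": 0.2}]}}

```text
time_s: 6.55
tool_pos: [0.5112, 0.0711, 0.0815]
tool_rot: [179.0, -0.0, 90.9]
force: [22.5, -2.1, -19.8]
grip_width: 0.0349
```

Emit:
{"api": "carry_out", "payload": {"plan": [{"dx": 0, "dy": 0, "dz": 0, "rx": 0, "ry": 0, "rz": 0, "fingers": 0.2}, {"dx": 0, "dy": 0.2, "dz": 0, "rx": 0, "ry": 0, "rz": 0, "fingers": 0.2}, {"dx": 0, "dy": 0.2, "dz": 0, "rx": 0, "ry": 0, "rz": 0, "fingers": 0.2}]}}

```text
time_s: 6.92
tool_pos: [0.5161, 0.0728, 0.0807]
tool_rot: [180.0, 0.0, 91.0]
force: [-0.2, 0.2, -0.3]
grip_width: 0.0348
```

Emit:
{"api": "carry_out", "payload": {"plan": [{"dx": 0, "dy": 0, "dz": -1, "rx": 0, "ry": 0, "rz": 0, "fingers": 0.2}, {"dx": 0, "dy": 0, "dz": -1, "rx": 0, "ry": 0, "rz": 0, "fingers": 0.2}, {"dx": 0, "dy": 0, "dz": -0.6, "rx": 0, "ry": 0, "rz": 0, "fingers": 0.2}, {"dx": 0, "dy": 0, "dz": 0, "rx": 0, "ry": 0, "rz": 0, "fingers": 0.0}]}}

```text
time_s: 7.42
tool_pos: [0.5165, 0.073, 0.1592]
tool_rot: [179.9, 0.0, 91.0]
force: [0.7, -0.4, -0.1]
grip_width: 0.0389
```

Run:
```python
from h import *
s=st();o=grab("d")
n,z="scene",(200,110)
a=cv2.cvtColor(o[n]["color"],cv2.COLOR_RGB2BGR)[z[1]:z[1]+150,z[0]:z[0]+200]
cv2.imwrite(f"pics/d_{n}z.png",cv2.resize(np.clip(a*1.8,0,255).astype(np.uint8),None,fx=4,fy=4,interpolation=2))
plan(s["tool_pos"],s["tool_rot"],[((.465,-.0635,.15),90,6)])
```

```text
{'time_s': 7.425, 'qpos': [25.908, 7.892, -39.48, 104.994, 5.43, 68.849, -14.224], 'tool_pos': [0.517, 0.073, 0.159], 'tool_rot': [179.856, 0.025, 91.034], 'force': [0.687, -0.376, -0.11], 'wrist_torque': [-0.008, -0.136, 0.051], 'grip_width': 0.039}
{"dx":-0.75,"dy":-0.3,"dz":0.05,"rx":0,"ry":0,"rz":0.02}, 
{"dx":-0.75,"dy":-0.3,"dz":0.05,"rx":0,"ry":0,"rz":0.02}, 
{"dx":-0.76,"dy":-0.29,"dz":0.05,"rx":0,"ry":0,"rz":0.02}, 
{"dx":-0.76,"dy":-0.29,"dz":0.05,"rx":0,"ry":0,"rz":0.01}, 
{"dx":-0.76,"dy":-0.29,"dz":0.05,"rx":0,"ry":0,"rz":0.02}, 
{"dx":-0.75,"dy":-0.29,"dz":0.06,"rx":0,"ry":0,"rz":0.01}, 
end [ 0.4651 -0.0634  0.1499] 90.03354234306646
```

View pics/d_scenez.png

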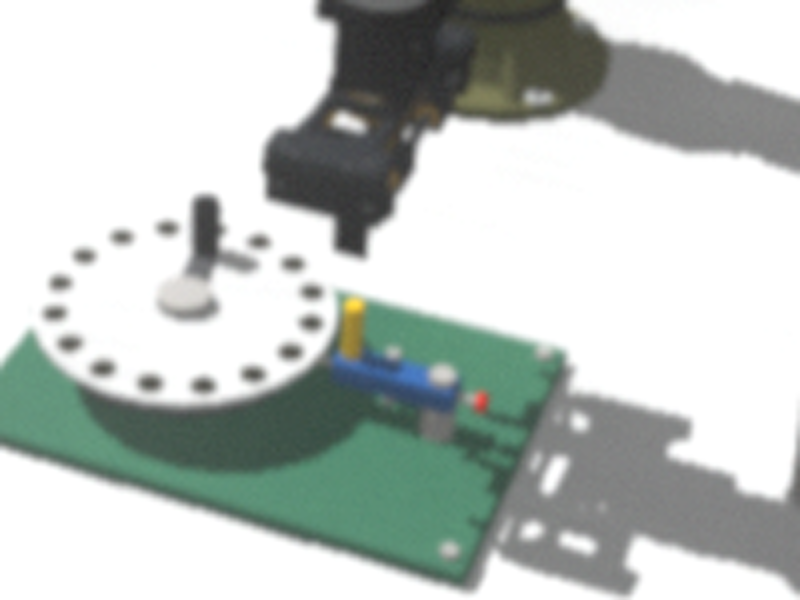

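Emit:
{"api": "carry_out", "payload": {"plan": [{"dx": -0.75, "dy": -0.3, "dz": 0.05, "rx": 0, "ry": 0, "rz": 0.02, "fingers": -0.4}, {"dx": -0.75, "dy": -0.3, "dz": 0.05, "rx": 0, "ry": 0, "rz": 0.02, "fingers": -0.4}, {"dx": -0.76, "dy": -0.29, "dz": 0.05, "rx": 0, "ry": 0, "rz": 0.02, "fingers": -0.4}, {"dx": -0.76, "dy": -0.29, "dz": 0.05, "rx": 0, "ry": 0, "rz": 0.02, "fingers": -0.4}, {"dx": -0.76, "dy": -0.29, "dz": 0.05, "rx": 0, "ry": 0, "rz": 0.02, "fingers": -0.4}, {"dx": -0.75, "dy": -0.29, "dz": 0.05, "rx": 0, "ry": 0, "rz": 0, "fingers": -0.4}]}}

```text
time_s: 8.28
tool_pos: [0.4628, -0.0643, 0.1475]
tool_rot: [-179.9, -0.0, 90.0]
force: [-0.1, -0.1, 0.4]
grip_width: 0.0611
```

Run:
```python
from h import *
s=st();o=grab("e")
d=load("d","scene")
print("handle top home",onz(d,((354+.5)/4-.5+200,(303+.5)/4-.5+110),.105))
for n in o:
    a=cv2.cvtColor(o[n]["color"],cv2.COLOR_RGB2BGR);z=(200,110) if n=="scene" else (150,150)
    a=a[z[1]:z[1]+150,z[0]:z[0]+200]
    cv2.imwrite(f"pics/e_{n}z.png",cv2.resize(np.clip(a*1.8,0,255).astype(np.uint8),None,fx=4,fy=4,interpolation=2))
```

```text
{'time_s': 8.275, 'qpos': [36.955, 0.547, -32.161, 112.604, 0.292, 67.083, 4.702], 'tool_pos': [0.463, -0.064, 0.147], 'tool_rot': [-179.852, -0.035, 90.021], 'force': [-0.111, -0.069, 0.353], 'wrist_torque': [-0.062, -0.075, -0.009], 'grip_width': 0.061}
handle top home [0.51828767 0.07170245 0.105     ]
```

View pics/e_scenez.png

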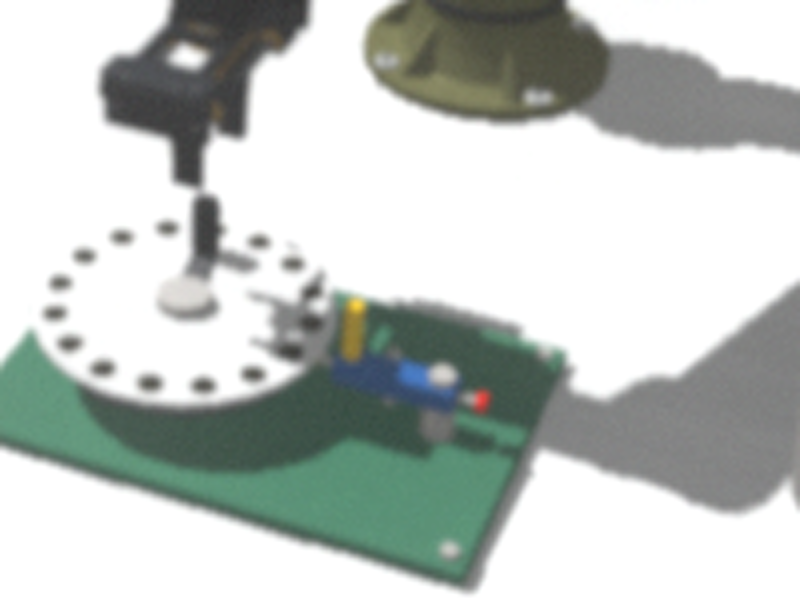

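View pics/e_topz.png

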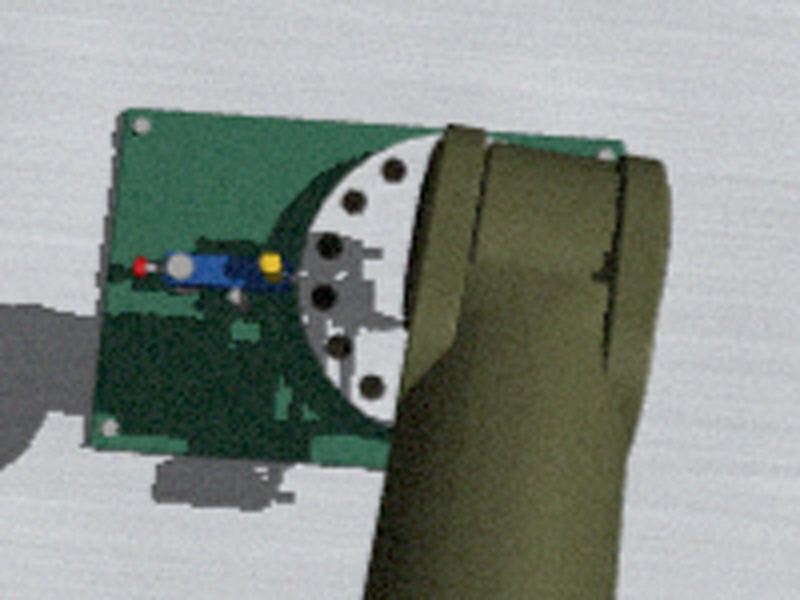

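Emit:
{"api": "carry_out", "payload": {"plan": [{"dx": 0, "dy": 0.05, "dz": 0.8, "rx": 0, "ry": 0, "rz": 0, "fingers": -0.4}, {"dx": 0, "dy": 0, "dz": 0.8, "rx": 0, "ry": 0, "rz": 0, "fingers": -0.4}, {"dx": 0, "dy": 0, "dz": 0.7, "rx": 0, "ry": 0, "rz": 0, "fingers": -0.4}, {"dx": 0, "dy": 0, "dz": 0, "rx": 0, "ry": 0, "rz": 0, "fingers": 1}, {"dx": 0, "dy": 0, "dz": 0, "rx": 0, "ry": 0, "rz": 0, "fingers": 1}, {"dx": 0, "dy": 0, "dz": 0, "rx": 0, "ry": 0, "rz": 0, "fingers": 1}, {"dx": 0, "dy": 0, "dz": 0, "rx": 0, "ry": 0, "rz": 0, "fingers": 1}], "force": 30}}

```text
time_s: 9.25
tool_pos: [0.4662, -0.0637, 0.0807]
tool_rot: [179.9, 0.0, 90.0]
force: [-0.5, 1.1, -0.3]
grip_width: 0.0286
```

```bash
cat >> h.py <<'E'
C=np.array([.5245,-.0530])
def collar(d,n):
    hsv=cv2.cvtColor(d["color"],cv2.COLOR_RGB2HSV).astype(int)
    rgb=d["color"].astype(float);w=np.clip(rgb[...,0]-1.5*np.maximum(rgb[...,1],rgb[...,2])-10,0,None)
    m=np.zeros_like(w)
    if n=="top": m[205:230,175:200]=1
    else: m[195:222,305:335]=1
    w=w*m;yy,xx=np.indices(w.shape)
    if w.sum()<1: return None
    p=((w*xx).sum()/w.sum(),(w*yy).sum()/w.sum());q=onz(d,p,.05);return p,q
def look():
    s=sensors.get_obs();r=np.array(s["tool_pos"][:2])-C
    a=np.degrees(np.arctan2(r[1],r[0]));rr=np.hypot(*r)
    f=np.array(s["force"]);t=np.array([-r[1],r[0]])/rr
    out=[]
    for n in("top","scene"):
        c=collar(imaging.read_camera(n),n);out.append(None if c is None else (c[1][:2]*1000).round(1).tolist())
    print("t %.2f ang %.1f r %.1fmm Ftan %.1f Frad %.1f Fz %.1f grip %.4f"%(s["time_s"],a,rr*1e3,f[:2]@t,f[:2]@r/rr,f[2],s["grip_width"]),"collar top/scene mm",out)
E
python3 - <<'E'
from h import *
look();s=st()
E
```

```text
t 9.25 ang -169.6 r 59.3mm Ftan -1.2 Frad 0.3 Fz -0.3 grip 0.0286 collar top/scene mm [[520.6, 166.8], [513.5, 165.7]]
{'time_s': 9.35, 'qpos': [36.024, 5.556, -32.587, 116.503, 3.52, 58.795, 1.757], 'tool_pos': [0.466, -0.064, 0.081], 'tool_rot': [179.937, 0.025, 90.02], 'force': [0.17, -0.763, 0.47], 'wrist_torque': [-0.058, -0.167, 0.017], 'grip_width': 0.021}
```

```bash
cat >> h.py <<'E'
def rows(start_xy,a0,step,n,r=.0595):
    p=np.array(start_xy,float)
    for i in range(1,n+1):
        a=np.radians(a0+i*step);t=C+r*np.array([np.cos(a),np.sin(a)])
        d=np.round((t-p)/.03,2);p=p+d*.03
        print(round(a0+i*step,1),'"dx":%g,"dy":%g'%(d[1],d[0]))
E
python3 -c "
from h import *
rows(C+.0593*np.array([np.cos(np.radians(190.4)),np.sin(np.radians(190.4))]),190.4,6,60)"
```

```text
196.4 "dx":-0.2,"dy":0.04
202.4 "dx":-0.2,"dy":0.07
208.4 "dx":-0.19,"dy":0.09
214.4 "dx":-0.17,"dy":0.11
220.4 "dx":-0.17,"dy":0.12
226.4 "dx":-0.15,"dy":0.15
232.4 "dx":-0.13,"dy":0.15
238.4 "dx":-0.12,"dy":0.17
244.4 "dx":-0.1,"dy":0.19
250.4 "dx":-0.08,"dy":0.19
256.4 "dx":-0.06,"dy":0.2
262.4 "dx":-0.04,"dy":0.2
268.4 "dx":-0.02,"dy":0.21
274.4 "dx":0.01,"dy":0.21
280.4 "dx":0.03,"dy":0.2
286.4 "dx":0.04,"dy":0.2
292.4 "dx":0.07,"dy":0.2
298.4 "dx":0.09,"dy":0.19
304.4 "dx":0.11,"dy":0.17
310.4 "dx":0.13,"dy":0.17
316.4 "dx":0.14,"dy":0.15
322.4 "dx":0.16,"dy":0.14
328.4 "dx":0.17,"dy":0.11
334.4 "dx":0.18,"dy":0.1
340.4 "dx":0.19,"dy":0.08
346.4 "dx":0.2,"dy":0.06
352.4 "dx":0.2,"dy":0.04
358.4 "dx":0.21,"dy":0.02
364.4 "dx":0.21,"dy":-0.01
370.4 "dx":0.2,"dy":-0.03
376.4 "dx":0.21,"dy":-0.04
382.4 "dx":0.19,"dy":-0.07
388.4 "dx":0.19,"dy":-0.09
394.4 "dx":0.18,"dy":-0.11
400.4 "dx":0.16,"dy":-0.13
406.4 "dx":0.15,"dy":-0.14
412.4 "dx":0.14,"dy":-0.16
418.4 "dx":0.12,"dy":-0.17
424.4 "dx":0.1,"dy":-0.18
430.4 "dx":0.08,"dy":-0.19
436.4 "dx":0.05,"dy":-0.2
442.4 "dx":0.04,"dy":-0.2
448.4 "dx":0.02,"dy":-0.21
454.4 "dx":-0.01,"dy":-0.21
460.4 "dx":-0.02,"dy":-0.2
466.4 "dx":-0.05,"dy":-0.21
472.4 "dx":-0.07,"dy":-0.19
478.4 "dx":-0.09,"dy":-0.19
484.4 "dx":-0.11,"dy":-0.18
490.4 "dx":-0.12,"dy":-0.16
496.4 "dx":-0.15,"dy":-0.15
502.4 "dx":-0.15,"dy":-0.14
508.4 "dx":-0.17,"dy":-0.12
514.4 "dx":-0.19,"dy":-0.09
520.4 "dx":-0.19,"dy":-0.08
526.4 "dx":-0.2,"dy":-0.06
532.4 "dx":-0.2,"dy":-0.04
538.4 "dx":-0.21,"dy":-0.02
544.4 "dx":-0.21,"dy":0.01
550.4 "dx":-0.2,"dy":0.02
```

Emit:
{"api": "carry_out", "payload": {"plan": [{"dx": -0.2, "dy": 0.04, "dz": 0, "rx": 0, "ry": 0, "rz": 0, "fingers": 1}, {"dx": -0.2, "dy": 0.07, "dz": 0, "rx": 0, "ry": 0, "rz": 0, "fingers": 1}]}}

```text
time_s: 9.6
tool_pos: [0.4693, -0.0747, 0.0805]
tool_rot: [180.0, -0.1, 90.1]
force: [-0.6, 4.5, 4.2]
grip_width: 0.0211
```

```bash
python3 -c "
from h import *
look()"
```

```text
t 9.60 ang -158.5 r 59.3mm Ftan -4.4 Frad -1.1 Fz 4.2 grip 0.0211 collar top/scene mm [[520.4, 167.0], [513.7, 165.7]]
```

Emit:
{"api": "carry_out", "payload": {"plan": [{"dx": -0.19, "dy": 0.09, "dz": 0, "rx": 0, "ry": 0, "rz": 0, "fingers": 1}, {"dx": -0.17, "dy": 0.11, "dz": 0, "rx": 0, "ry": 0, "rz": 0, "fingers": 1}]}}

```text
time_s: 9.95
tool_pos: [0.4753, -0.0861, 0.0805]
tool_rot: [180.0, -0.0, 90.0]
force: [-1.8, 4.7, 5.1]
grip_width: 0.0207
```

```bash
python3 -c "
from h import *
look()"
```

```text
t 9.95 ang -146.1 r 59.3mm Ftan -4.9 Frad -1.1 Fz 5.1 grip 0.0207 collar top/scene mm [[520.4, 167.0], [513.7, 165.7]]
```

Emit:
{"api": "carry_out", "payload": {"plan": [{"dx": -0.17, "dy": 0.12, "dz": 0, "rx": 0, "ry": 0, "rz": 0, "fingers": 1}, {"dx": -0.15, "dy": 0.15, "dz": 0, "rx": 0, "ry": 0, "rz": 0, "fingers": 1}]}}

```text
time_s: 10.3
tool_pos: [0.4831, -0.0954, 0.0804]
tool_rot: [-180.0, -0.0, 90.1]
force: [-1.7, 5.0, 7.6]
grip_width: 0.0211
```

```bash
python3 -c "
from h import *
look()"
```

```text
t 10.30 ang -134.3 r 59.3mm Ftan -4.7 Frad -2.4 Fz 7.6 grip 0.0211 collar top/scene mm [[520.6, 166.9], [513.6, 165.7]]
```

Emit:
{"api": "carry_out", "payload": {"plan": [{"dx": -0.13, "dy": 0.15, "dz": 0, "rx": 0, "ry": 0, "rz": 0, "fingers": 1}, {"dx": -0.12, "dy": 0.17, "dz": 0, "rx": 0, "ry": 0, "rz": 0, "fingers": 1}]}}

```text
time_s: 10.65
tool_pos: [0.4924, -0.1029, 0.0805]
tool_rot: [-179.9, -0.0, 90.1]
force: [-2.6, 3.9, 7.3]
grip_width: 0.0213
```

```bash
python3 -c "
from h import *
look()"
```

```text
t 10.65 ang -122.7 r 59.3mm Ftan -4.3 Frad -1.9 Fz 7.3 grip 0.0213 collar top/scene mm [[520.7, 166.9], [517.2, 166.4]]
```

Emit:
{"api": "carry_out", "payload": {"plan": [{"dx": -0.1, "dy": 0.19, "dz": 0, "rx": 0, "ry": 0, "rz": 0, "fingers": 1}, {"dx": -0.08, "dy": 0.19, "dz": 0, "rx": 0, "ry": 0, "rz": 0, "fingers": 1}]}}

```text
time_s: 11.0
tool_pos: [0.5035, -0.1086, 0.0804]
tool_rot: [-179.9, -0.0, 90.0]
force: [-2.7, 3.8, 9.7]
grip_width: 0.0211
```

```bash
python3 -c "
from h import *
look()"
```

```text
t 11.00 ang -110.7 r 59.4mm Ftan -3.8 Frad -2.6 Fz 9.7 grip 0.0211 collar top/scene mm [[520.5, 166.8], [516.2, 166.1]]
```

Emit:
{"api": "carry_out", "payload": {"plan": [{"dx": -0.06, "dy": 0.2, "dz": 0, "rx": 0, "ry": 0, "rz": 0, "fingers": 1}, {"dx": -0.04, "dy": 0.2, "dz": 0, "rx": 0, "ry": 0, "rz": 0, "fingers": 1}]}}

```text
time_s: 11.35
tool_pos: [0.5153, -0.1118, 0.0804]
tool_rot: [-179.9, 0.0, 90.0]
force: [-3.9, 4.1, 10.5]
grip_width: 0.021
```

```bash
python3 -c "
from h import *
look()"
```

```text
t 11.35 ang -98.9 r 59.5mm Ftan -4.5 Frad -3.5 Fz 10.5 grip 0.0210 collar top/scene mm [[520.5, 166.9], [515.8, 166.0]]
```

Emit:
{"api": "carry_out", "payload": {"plan": [{"dx": -0.02, "dy": 0.21, "dz": -0.03, "rx": 0, "ry": 0, "rz": 0, "fingers": 1}, {"dx": 0.01, "dy": 0.21, "dz": 0, "rx": 0, "ry": 0, "rz": 0, "fingers": 1}]}}

```text
time_s: 11.7
tool_pos: [0.5267, -0.1125, 0.0805]
tool_rot: [-179.7, 0.0, 90.0]
force: [-4.3, 2.4, 6.9]
grip_width: 0.0213
```

```bash
python3 -c "
from h import *
look()"
```

```text
t 11.70 ang -87.8 r 59.6mm Ftan -4.2 Frad -2.6 Fz 6.9 grip 0.0213 collar top/scene mm [[520.9, 167.1], [516.1, 166.1]]
```

Emit:
{"api": "carry_out", "payload": {"plan": [{"dx": 0.03, "dy": 0.2, "dz": 0, "rx": 0, "ry": 0, "rz": 0, "fingers": 1}, {"dx": 0.04, "dy": 0.2, "dz": 0, "rx": 0, "ry": 0, "rz": 0, "fingers": 1}]}}

```text
time_s: 12.05
tool_pos: [0.5389, -0.1109, 0.0805]
tool_rot: [-179.8, 0.1, 90.0]
force: [-4.3, 1.8, 5.1]
grip_width: 0.021
```

```bash
python3 -c "
from h import *
look()"
```

```text
t 12.05 ang -76.0 r 59.7mm Ftan -3.8 Frad -2.8 Fz 5.1 grip 0.0210 collar top/scene mm [[520.3, 167.1], [516.1, 166.3]]
```

Emit:
{"api": "carry_out", "payload": {"plan": [{"dx": 0.07, "dy": 0.2, "dz": 0, "rx": 0, "ry": 0, "rz": 0, "fingers": 1}, {"dx": 0.09, "dy": 0.19, "dz": 0, "rx": 0, "ry": 0, "rz": 0, "fingers": 1}]}}

```text
time_s: 12.4
tool_pos: [0.5496, -0.1073, 0.0805]
tool_rot: [-179.7, 0.2, 89.9]
force: [-8.2, -2.0, 7.7]
grip_width: 0.0209
```

```bash
python3 -c "
from h import *
look()"
```

```text
t 12.40 ang -65.2 r 59.8mm Ftan -8.2 Frad -1.6 Fz 7.7 grip 0.0209 collar top/scene mm [[520.7, 168.2], [517.3, 168.0]]
```

Emit:
{"api": "carry_out", "payload": {"plan": [{"dx": 0.11, "dy": 0.17, "dz": 0, "rx": 0, "ry": 0, "rz": 0, "fingers": 1}, {"dx": 0.13, "dy": 0.17, "dz": 0, "rx": 0, "ry": 0, "rz": 0, "fingers": 1}]}}

```text
time_s: 12.75
tool_pos: [0.5616, -0.1001, 0.0805]
tool_rot: [-179.9, 0.1, 89.9]
force: [-4.1, -2.8, 2.0]
grip_width: 0.0212
```

```bash
python3 -c "
from h import *
look()"
```

```text
t 12.75 ang -51.8 r 60.0mm Ftan -5.0 Frad -0.4 Fz 2.0 grip 0.0212 collar top/scene mm [[520.4, 167.1], [517.5, 166.8]]
```

Emit:
{"api": "carry_out", "payload": {"plan": [{"dx": 0.14, "dy": 0.15, "dz": 0, "rx": 0, "ry": 0, "rz": 0, "fingers": 1}, {"dx": 0.16, "dy": 0.14, "dz": 0, "rx": 0, "ry": 0, "rz": 0, "fingers": 1}]}}

```text
time_s: 13.1
tool_pos: [0.5712, -0.0908, 0.0806]
tool_rot: [-180.0, 0.1, 89.9]
force: [-1.4, -5.8, 0.1]
grip_width: 0.0209
```

```bash
python3 -c "
from h import *
look()"
```

```text
t 13.10 ang -39.0 r 60.1mm Ftan -5.4 Frad 2.6 Fz 0.1 grip 0.0209 collar top/scene mm [[520.6, 167.0], [516.4, 166.5]]
```

Emit:
{"api": "carry_out", "payload": {"plan": [{"dx": 0.17, "dy": 0.11, "dz": 0, "rx": 0, "ry": 0, "rz": 0, "fingers": 1}, {"dx": 0.18, "dy": 0.1, "dz": 0, "rx": 0, "ry": 0, "rz": 0, "fingers": 1}]}}

```text
time_s: 13.45
tool_pos: [0.5781, -0.0804, 0.0806]
tool_rot: [179.9, 0.1, 90.0]
force: [1.5, -6.3, -3.2]
grip_width: 0.0214
```

```bash
python3 -c "
from h import *
look()"
```

```text
t 13.45 ang -27.1 r 60.2mm Ftan -4.9 Frad 4.2 Fz -3.2 grip 0.0214 collar top/scene mm [[520.4, 166.9], [515.8, 166.4]]
```

Emit:
{"api": "carry_out", "payload": {"plan": [{"dx": 0.19, "dy": 0.08, "dz": 0, "rx": 0, "ry": 0, "rz": 0, "fingers": 1}, {"dx": 0.2, "dy": 0.06, "dz": 0, "rx": 0, "ry": 0, "rz": 0, "fingers": 1}]}}

```text
time_s: 13.8
tool_pos: [0.5829, -0.0685, 0.0807]
tool_rot: [179.9, 0.1, 90.0]
force: [2.5, -6.3, -4.2]
grip_width: 0.0211
```

```bash
python3 -c "
from h import *
look()"
```

```text
t 13.80 ang -14.9 r 60.4mm Ftan -5.4 Frad 4.0 Fz -4.2 grip 0.0211 collar top/scene mm [[520.3, 167.2], [516.5, 166.6]]
```

Emit:
{"api": "carry_out", "payload": {"plan": [{"dx": 0.2, "dy": 0.04, "dz": 0, "rx": 0, "ry": 0, "rz": 0, "fingers": 1}, {"dx": 0.21, "dy": 0.02, "dz": 0, "rx": 0, "ry": 0, "rz": 0, "fingers": 1}]}}

```text
time_s: 14.15
tool_pos: [0.5843, -0.0617, 0.0806]
tool_rot: [179.9, 0.5, 89.8]
force: [2.2, -16.2, -4.2]
grip_width: 0.021
```

```bash
python3 -c "
from h import *
look()"
```

```text
t 14.15 ang -8.2 r 60.4mm Ftan -15.7 Frad 4.5 Fz -4.2 grip 0.0210 collar top/scene mm [[519.5, 169.7], [515.9, 169.2]]
```

Emit:
{"api": "carry_out", "payload": {"plan": [{"dx": 0.21, "dy": -0.01, "dz": 0, "rx": 0, "ry": 0, "rz": 0, "fingers": 1}, {"dx": 0.2, "dy": -0.03, "dz": 0, "rx": 0, "ry": 0, "rz": 0, "fingers": 1}]}}

```text
time_s: 14.5
tool_pos: [0.5849, -0.0487, 0.0807]
tool_rot: [179.7, 0.4, 89.7]
force: [7.2, -8.9, -8.3]
grip_width: 0.0209
```

```bash
python3 -c "
from h import *
look()"
```

```text
t 14.50 ang 4.1 r 60.5mm Ftan -9.4 Frad 6.5 Fz -8.3 grip 0.0209 collar top/scene mm [[518.6, 170.2], [514.4, 166.8]]
```

```bash
python3 -c "
from h import *
look();look()
o=grab('f')
for n in o:
    a=cv2.cvtColor(o[n]['color'],cv2.COLOR_RGB2BGR);z=(200,110) if n=='scene' else (150,150)
    a=a[z[1]:z[1]+150,z[0]:z[0]+200]
    cv2.imwrite(f'pics/f_{n}z.png',cv2.resize(np.clip(a*1.8,0,255).astype(np.uint8),None,fx=4,fy=4,interpolation=2))
"
```

```text
t 14.60 ang 9.3 r 60.6mm Ftan -3.3 Frad 4.5 Fz -5.1 grip 0.0209 collar top/scene mm [[520.6, 166.9], [514.5, 165.5]]
t 14.70 ang 10.4 r 60.6mm Ftan -2.5 Frad 3.4 Fz -6.1 grip 0.0214 collar top/scene mm [[520.5, 167.0], [514.4, 165.5]]
```

View pics/f_scenez.png

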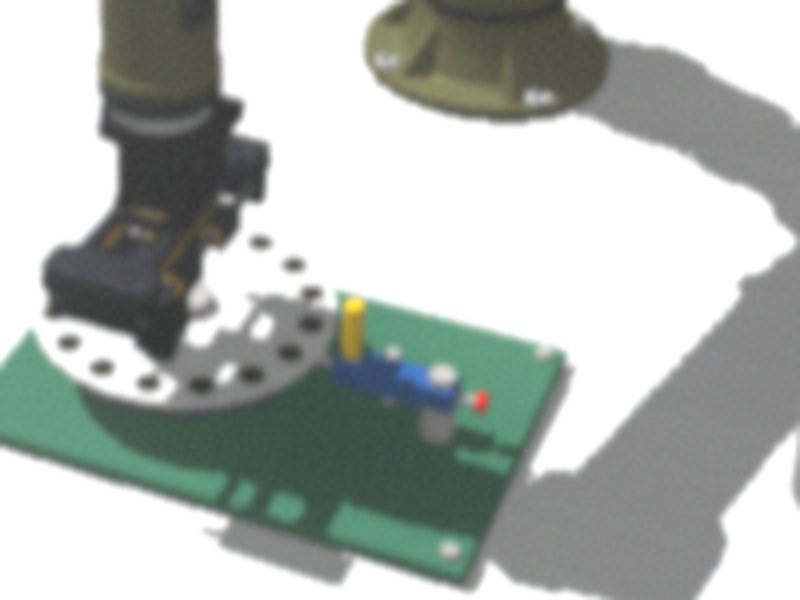

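View pics/f_topz.png

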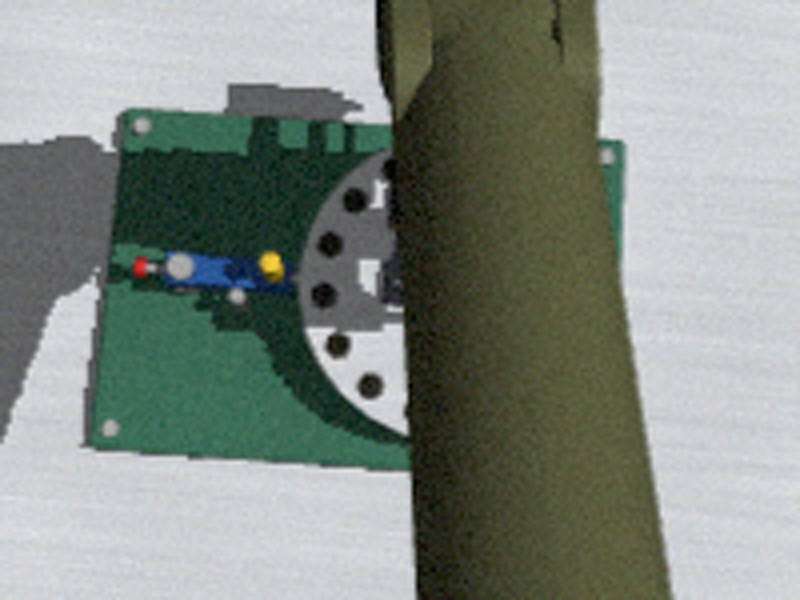

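The high spot is near crank angle 0°: the collar moved more than 3 mm there, against about 1 mm at the lesser rise near −60°. I've gone past it, so I'll step back slowly.

Emit:
{"api": "carry_out", "payload": {"plan": [{"dx": -0.1, "dy": 0.02, "dz": 0, "rx": 0, "ry": 0, "rz": 0, "fingers": 1}, {"dx": -0.1, "dy": 0.01, "dz": 0, "rx": 0, "ry": 0, "rz": 0, "fingers": 1}, {"dx": 0, "dy": 0, "dz": 0, "rx": 0, "ry": 0, "rz": 0, "fingers": 1}]}}

```text
time_s: 15.28
tool_pos: [0.5845, -0.0444, 0.0806]
tool_rot: [179.9, -0.3, 90.2]
force: [4.8, 3.3, -5.1]
grip_width: 0.0211
```

```bash
sed -i 's/^C=.*/C=np.array([.5251,-.0530])/' h.py; python3 -c "
from h import *
look();look()"
```

```text
t 15.28 ang 8.2 r 60.0mm Ftan 2.5 Frad 5.2 Fz -5.1 grip 0.0211 collar top/scene mm [[519.8, 166.9], [515.3, 165.6]]
t 15.38 ang 8.2 r 60.0mm Ftan 3.8 Frad 5.0 Fz -5.2 grip 0.0211 collar top/scene mm [[519.6, 166.8], [515.4, 165.6]]
```

Emit:
{"api": "carry_out", "payload": {"plan": [{"dx": -0.1, "dy": 0.01, "dz": 0, "rx": 0, "ry": 0, "rz": 0, "fingers": 1}, {"dx": 0, "dy": 0, "dz": 0, "rx": 0, "ry": 0, "rz": 0, "fingers": 1}]}}

```text
time_s: 15.72
tool_pos: [0.5846, -0.0455, 0.0807]
tool_rot: [179.9, -0.4, 90.2]
force: [4.5, 6.6, -5.6]
grip_width: 0.021
```

```bash
python3 -c "
from h import *
look();look()"
```

```text
t 15.72 ang 7.2 r 60.0mm Ftan 6.0 Frad 5.3 Fz -5.6 grip 0.0210 collar top/scene mm [[518.5, 167.2], [517.0, 166.4]]
t 15.82 ang 7.2 r 60.0mm Ftan 6.2 Frad 4.4 Fz -6.1 grip 0.0215 collar top/scene mm [[518.8, 167.3], [516.8, 166.5]]
```

Emit:
{"api": "carry_out", "payload": {"plan": [{"dx": -0.06, "dy": 0, "dz": 0, "rx": 0, "ry": 0, "rz": 0, "fingers": 1}, {"dx": -0.06, "dy": 0, "dz": 0, "rx": 0, "ry": 0, "rz": 0, "fingers": 1}, {"dx": 0, "dy": 0, "dz": 0, "rx": 0, "ry": 0, "rz": 0, "fingers": 1}]}}

```text
time_s: 16.3
tool_pos: [0.5847, -0.047, 0.0806]
tool_rot: [179.9, -0.5, 90.3]
force: [4.2, 10.1, -5.6]
grip_width: 0.0212
```

```bash
python3 -c "
from h import *
look();look()"
```

```text
t 16.30 ang 5.8 r 59.9mm Ftan 9.6 Frad 5.2 Fz -5.6 grip 0.0212 collar top/scene mm [[519.0, 167.7], [517.5, 167.6]]
t 16.40 ang 5.8 r 60.0mm Ftan 9.4 Frad 4.9 Fz -6.0 grip 0.0212 collar top/scene mm [[518.6, 167.5], [516.6, 167.8]]
```

Emit:
{"api": "carry_out", "payload": {"plan": [{"dx": -0.06, "dy": 0, "dz": 0, "rx": 0, "ry": 0, "rz": 0, "fingers": 1}, {"dx": 0, "dy": 0, "dz": 0, "rx": 0, "ry": 0, "rz": 0, "fingers": 1}]}}

```text
time_s: 16.75
tool_pos: [0.5848, -0.0479, 0.0807]
tool_rot: [179.8, -0.6, 90.3]
force: [4.4, 11.4, -5.5]
grip_width: 0.0214
```

```bash
python3 -c "
from h import *
look();look()"
```

```text
t 16.75 ang 4.9 r 60.0mm Ftan 11.0 Frad 5.4 Fz -5.5 grip 0.0214 collar top/scene mm [[518.6, 168.4], [514.6, 168.5]]
t 16.85 ang 4.9 r 59.9mm Ftan 10.1 Frad 5.3 Fz -5.5 grip 0.0211 collar top/scene mm [[519.2, 168.7], [515.1, 168.4]]
```

Emit:
{"api": "carry_out", "payload": {"plan": [{"dx": -0.05, "dy": 0, "dz": 0, "rx": 0, "ry": 0, "rz": 0, "fingers": 1}, {"dx": 0, "dy": 0, "dz": 0, "rx": 0, "ry": 0, "rz": 0, "fingers": 1}]}}

```text
time_s: 17.2
tool_pos: [0.5848, -0.0483, 0.0807]
tool_rot: [179.8, -0.7, 90.4]
force: [4.4, 12.4, -5.8]
grip_width: 0.0214
```

```bash
python3 -c "
from h import *
look()"
```

```text
t 17.20 ang 4.5 r 59.9mm Ftan 12.0 Frad 5.4 Fz -5.8 grip 0.0214 collar top/scene mm [[519.1, 168.6], [515.9, 168.8]]
```

Emit:
{"api": "carry_out", "payload": {"plan": [{"dx": -0.05, "dy": 0, "dz": 0, "rx": 0, "ry": 0, "rz": 0, "fingers": 1}, {"dx": 0, "dy": 0, "dz": 0, "rx": 0, "ry": 0, "rz": 0, "fingers": 1}]}}

```text
time_s: 17.55
tool_pos: [0.5849, -0.0495, 0.0807]
tool_rot: [179.8, -0.7, 90.4]
force: [4.8, 13.5, -7.0]
grip_width: 0.0212
```

```bash
python3 -c "
from h import *
look()"
```

```text
t 17.55 ang 3.3 r 59.9mm Ftan 13.2 Frad 5.6 Fz -7.0 grip 0.0212 collar top/scene mm [[519.6, 169.6], [515.7, 169.1]]
```

Emit:
{"api": "carry_out", "payload": {"plan": [{"dx": -0.05, "dy": 0, "dz": 0, "rx": 0, "ry": 0, "rz": 0, "fingers": 1}, {"dx": 0, "dy": 0, "dz": 0, "rx": 0, "ry": 0, "rz": 0, "fingers": 1}]}}

```text
time_s: 17.9
tool_pos: [0.585, -0.0508, 0.0807]
tool_rot: [179.8, -0.7, 90.4]
force: [5.4, 12.7, -6.1]
grip_width: 0.0211
```

```bash
python3 -c "
from h import *
look();look()"
```

```text
t 17.90 ang 2.1 r 60.0mm Ftan 12.5 Frad 5.9 Fz -6.1 grip 0.0211 collar top/scene mm [[519.8, 170.2], [515.6, 169.1]]
t 18.00 ang 2.0 r 59.9mm Ftan 13.8 Frad 4.7 Fz -5.4 grip 0.0215 collar top/scene mm [[519.2, 170.0], [515.8, 169.2]]
```

Emit:
{"api": "carry_out", "payload": {"plan": [{"dx": -0.03, "dy": 0, "dz": 0, "rx": 0, "ry": 0, "rz": 0, "fingers": 1}, {"dx": 0, "dy": 0, "dz": 0, "rx": 0, "ry": 0, "rz": 0, "fingers": 1}]}}

```text
time_s: 18.35
tool_pos: [0.585, -0.0511, 0.0807]
tool_rot: [179.8, -0.7, 90.4]
force: [4.9, 14.3, -5.5]
grip_width: 0.021
```

```bash
python3 -c "
from h import *
look();look()"
```

```text
t 18.35 ang 1.8 r 59.9mm Ftan 14.1 Frad 5.3 Fz -5.5 grip 0.0210 collar top/scene mm [[520.0, 170.1], [516.3, 169.3]]
t 18.45 ang 1.8 r 59.9mm Ftan 13.9 Frad 4.9 Fz -6.1 grip 0.0212 collar top/scene mm [[519.5, 169.9], [516.1, 169.3]]
```

Emit:
{"api": "carry_out", "payload": {"plan": [{"dx": -0.03, "dy": 0, "dz": 0, "rx": 0, "ry": 0, "rz": 0, "fingers": 1}, {"dx": 0, "dy": 0, "dz": 0, "rx": 0, "ry": 0, "rz": 0, "fingers": 1}]}}

```text
time_s: 18.8
tool_pos: [0.585, -0.0519, 0.0807]
tool_rot: [179.8, -0.7, 90.4]
force: [4.3, 14.2, -5.8]
grip_width: 0.0211
```

```bash
python3 -c "
from h import *
look();look()"
```

```text
t 18.80 ang 1.1 r 59.9mm Ftan 14.1 Frad 4.6 Fz -5.8 grip 0.0211 collar top/scene mm [[519.9, 170.2], [517.0, 169.6]]
t 18.90 ang 1.0 r 59.9mm Ftan 14.2 Frad 4.4 Fz -5.9 grip 0.0211 collar top/scene mm [[520.0, 170.8], [516.9, 169.6]]
```

Emit:
{"api": "carry_out", "payload": {"plan": [{"dx": -0.03, "dy": 0, "dz": 0, "rx": 0, "ry": 0, "rz": 0, "fingers": 1}, {"dx": 0, "dy": 0, "dz": 0, "rx": 0, "ry": 0, "rz": 0, "fingers": 1}]}}

```text
time_s: 19.25
tool_pos: [0.585, -0.0528, 0.0807]
tool_rot: [179.8, -0.7, 90.4]
force: [4.2, 14.9, -4.9]
grip_width: 0.0212
```

```bash
python3 -c "
from h import *
look()"
```

```text
t 19.25 ang 0.2 r 59.9mm Ftan 14.9 Frad 4.2 Fz -4.9 grip 0.0212 collar top/scene mm [[519.6, 170.7], [516.9, 169.6]]
```

Emit:
{"api": "carry_out", "payload": {"plan": [{"dx": -0.03, "dy": 0, "dz": 0, "rx": 0, "ry": 0, "rz": 0, "fingers": 1}, {"dx": 0, "dy": 0, "dz": 0, "rx": 0, "ry": 0, "rz": 0, "fingers": 1}]}}

```text
time_s: 19.6
tool_pos: [0.585, -0.0537, 0.0807]
tool_rot: [179.8, -0.7, 90.4]
force: [5.2, 14.1, -5.7]
grip_width: 0.0212
```

```bash
python3 -c "
from h import *
look()"
```

```text
t 19.60 ang -0.6 r 59.9mm Ftan 14.1 Frad 5.1 Fz -5.7 grip 0.0212 collar top/scene mm [[520.0, 170.7], [516.8, 169.6]]
```

Emit:
{"api": "carry_out", "payload": {"plan": [{"dx": -0.03, "dy": 0, "dz": 0, "rx": 0, "ry": 0, "rz": 0, "fingers": 1}, {"dx": 0, "dy": 0, "dz": 0, "rx": 0, "ry": 0, "rz": 0, "fingers": 1}]}}

```text
time_s: 19.95
tool_pos: [0.585, -0.055, 0.0807]
tool_rot: [179.8, -0.7, 90.4]
force: [4.3, 13.1, -4.9]
grip_width: 0.0213
```

```bash
python3 -c "
from h import *
look()"
```

```text
t 19.95 ang -1.9 r 59.9mm Ftan 13.3 Frad 3.8 Fz -4.9 grip 0.0213 collar top/scene mm [[519.8, 171.6], [516.8, 170.1]]
```

Emit:
{"api": "carry_out", "payload": {"plan": [{"dx": -0.02, "dy": 0, "dz": 0, "rx": 0, "ry": 0, "rz": 0, "fingers": 1}, {"dx": 0, "dy": 0, "dz": 0, "rx": 0, "ry": 0, "rz": 0, "fingers": 1}]}}

```text
time_s: 20.3
tool_pos: [0.5849, -0.0567, 0.0807]
tool_rot: [179.9, -0.6, 90.4]
force: [3.7, 11.7, -4.9]
grip_width: 0.0215
```

```bash
python3 -c "
from h import *
look()"
```

```text
t 20.30 ang -3.5 r 59.9mm Ftan 11.9 Frad 3.0 Fz -4.9 grip 0.0215 collar top/scene mm [[519.8, 171.9], [516.5, 170.4]]
```

```bash
python3 -c "
from h import *
look()
look();look()"
```

```text
t 20.40 ang -3.6 r 59.9mm Ftan 12.1 Frad 4.1 Fz -5.4 grip 0.0214 collar top/scene mm [[519.7, 171.8], [515.5, 171.0]]
t 20.50 ang -3.7 r 59.9mm Ftan 13.4 Frad 2.6 Fz -5.3 grip 0.0212 collar top/scene mm [[520.4, 172.0], [515.7, 170.9]]
t 20.60 ang -3.7 r 59.9mm Ftan 12.6 Frad 3.8 Fz -6.0 grip 0.0213 collar top/scene mm [[519.9, 171.6], [515.8, 170.8]]
```

Emit:
{"api": "carry_out", "payload": {"plan": [{"dx": -0.02, "dy": 0, "dz": 0, "rx": 0, "ry": 0, "rz": 0, "fingers": 1}, {"dx": 0, "dy": 0, "dz": 0, "rx": 0, "ry": 0, "rz": 0, "fingers": 1}]}}

```text
time_s: 20.95
tool_pos: [0.5848, -0.0583, 0.0807]
tool_rot: [179.9, -0.6, 90.3]
force: [3.3, 10.1, -4.8]
grip_width: 0.0212
```

```bash
python3 -c "
from h import *
look();look()"
```

```text
t 20.95 ang -5.1 r 59.9mm Ftan 10.4 Frad 2.4 Fz -4.8 grip 0.0212 collar top/scene mm [[520.1, 171.8], [516.0, 170.3]]
t 21.05 ang -5.2 r 59.9mm Ftan 11.3 Frad 3.2 Fz -5.5 grip 0.0214 collar top/scene mm [[520.4, 171.8], [515.5, 170.4]]
```

Emit:
{"api": "carry_out", "payload": {"plan": [{"dx": 0.09, "dy": 0, "dz": 0, "rx": 0, "ry": 0, "rz": 0, "fingers": 1}, {"dx": 0.09, "dy": 0, "dz": 0, "rx": 0, "ry": 0, "rz": 0, "fingers": 1}, {"dx": 0, "dy": 0, "dz": 0, "rx": 0, "ry": 0, "rz": 0, "fingers": 1}]}}

```text
time_s: 21.52
tool_pos: [0.5848, -0.0581, 0.0807]
tool_rot: [179.9, -0.2, 90.2]
force: [5.6, 4.5, -6.4]
grip_width: 0.0211
```

```bash
python3 -c "
from h import *
look();look()"
```

```text
t 21.52 ang -4.9 r 59.9mm Ftan 5.0 Frad 5.2 Fz -6.4 grip 0.0211 collar top/scene mm [[520.1, 171.9], [516.7, 170.6]]
t 21.62 ang -4.9 r 59.9mm Ftan 4.8 Frad 4.9 Fz -6.2 grip 0.0210 collar top/scene mm [[519.5, 171.6], [516.1, 170.0]]
```

Emit:
{"api": "carry_out", "payload": {"plan": [{"dx": 0.1, "dy": 0, "dz": 0, "rx": 0, "ry": 0, "rz": 0, "fingers": 1}, {"dx": 0.1, "dy": 0, "dz": 0, "rx": 0, "ry": 0, "rz": 0, "fingers": 1}, {"dx": 0, "dy": 0, "dz": 0, "rx": 0, "ry": 0, "rz": 0, "fingers": 1}]}}

```text
time_s: 22.1
tool_pos: [0.5848, -0.0573, 0.0807]
tool_rot: [179.8, 0.1, 90.0]
force: [6.4, -3.7, -7.2]
grip_width: 0.0213
```

```bash
python3 -c "
from h import *
look()"
```

```text
t 22.10 ang -4.1 r 59.9mm Ftan -3.2 Frad 6.7 Fz -7.2 grip 0.0213 collar top/scene mm [[519.1, 171.8], [516.0, 170.9]]
```

Emit:
{"api": "carry_out", "payload": {"plan": [{"dx": 0.05, "dy": 0, "dz": 0, "rx": 0, "ry": 0, "rz": 0, "fingers": 1}, {"dx": 0, "dy": 0, "dz": 0, "rx": 0, "ry": 0, "rz": 0, "fingers": 1}]}}

```text
time_s: 22.45
tool_pos: [0.5848, -0.0572, 0.0807]
tool_rot: [179.8, 0.2, 89.9]
force: [5.3, -5.9, -7.4]
grip_width: 0.0215
```

```bash
python3 -c "
from h import *
look()"
```

```text
t 22.45 ang -4.0 r 59.9mm Ftan -5.6 Frad 5.7 Fz -7.4 grip 0.0215 collar top/scene mm [[518.8, 171.4], [516.7, 170.7]]
```

Emit:
{"api": "carry_out", "payload": {"plan": [{"dx": 0.06, "dy": 0, "dz": 0, "rx": 0, "ry": 0, "rz": 0, "fingers": 1}, {"dx": 0, "dy": 0, "dz": 0, "rx": 0, "ry": 0, "rz": 0, "fingers": 1}]}}

```text
time_s: 22.8
tool_pos: [0.5848, -0.0569, 0.0807]
tool_rot: [179.8, 0.3, 89.9]
force: [6.5, -7.7, -7.4]
grip_width: 0.0213
```

```bash
python3 -c "
from h import *
look()"
```

```text
t 22.80 ang -3.7 r 59.9mm Ftan -7.3 Frad 7.0 Fz -7.4 grip 0.0213 collar top/scene mm [[519.4, 171.4], [516.1, 170.5]]
```

Emit:
{"api": "carry_out", "payload": {"plan": [{"dx": 0.05, "dy": 0, "dz": 0, "rx": 0, "ry": 0, "rz": 0, "fingers": 1}, {"dx": 0, "dy": 0, "dz": 0, "rx": 0, "ry": 0, "rz": 0, "fingers": 1}]}}

```text
time_s: 23.15
tool_pos: [0.5849, -0.0567, 0.0807]
tool_rot: [179.8, 0.4, 89.8]
force: [5.3, -10.6, -7.9]
grip_width: 0.0211
```

```bash
python3 -c "
from h import *
look()"
```

```text
t 23.15 ang -3.6 r 59.9mm Ftan -10.3 Frad 6.0 Fz -7.9 grip 0.0211 collar top/scene mm [[519.2, 171.9], [517.0, 170.8]]
```

Emit:
{"api": "carry_out", "payload": {"plan": [{"dx": -0.12, "dy": 0.03, "dz": 0, "rx": 0, "ry": 0, "rz": 0, "fingers": 1}, {"dx": -0.12, "dy": 0.03, "dz": 0, "rx": 0, "ry": 0, "rz": 0, "fingers": 1}, {"dx": 0, "dy": 0, "dz": 0.03, "rx": 0, "ry": 0, "rz": 0, "fingers": 1}, {"dx": 0, "dy": 0, "dz": 0, "rx": 0, "ry": 0, "rz": 0, "fingers": 1}]}}

```text
time_s: 23.75
tool_pos: [0.5849, -0.0575, 0.0805]
tool_rot: [-179.9, 0.0, 90.1]
force: [-3.7, -1.0, 4.8]
grip_width: 0.0212
```

```bash
python3 -c "
from h import *
look();look();st()"
```

```text
t 23.75 ang -4.3 r 60.0mm Ftan -1.3 Frad -3.6 Fz 4.8 grip 0.0212 collar top/scene mm [[519.0, 171.3], [516.1, 170.9]]
t 23.85 ang -4.3 r 60.0mm Ftan -1.0 Frad -4.1 Fz 4.9 grip 0.0210 collar top/scene mm [[519.2, 171.4], [516.3, 170.3]]
{'time_s': 23.95, 'qpos': [29.093, 20.084, -30.963, 100.68, 11.505, 62.446, -5.638], 'tool_pos': [0.585, -0.057, 0.081], 'tool_rot': [-179.947, 0.009, 90.058], 'force': [-4.094, 0.101, 6.335], 'wrist_torque': [-0.098, 0.832, -0.013], 'grip_width': 0.021}
```

Emit:
{"api": "carry_out", "payload": {"plan": [{"dx": 0, "dy": -0.03, "dz": -0.02, "rx": 0, "ry": 0, "rz": 0, "fingers": 1}, {"dx": 0, "dy": 0, "dz": 0, "rx": 0, "ry": 0, "rz": 0, "fingers": 0}, {"dx": 0, "dy": 0, "dz": 0, "rx": 0, "ry": 0, "rz": 0, "fingers": 0}, {"dx": 0, "dy": 0, "dz": 0, "rx": 0, "ry": 0, "rz": 0, "fingers": 0}, {"dx": 0, "dy": 0, "dz": 0, "rx": 0, "ry": 0, "rz": 0, "fingers": 0}]}}

```text
time_s: 24.58
tool_pos: [0.5846, -0.0579, 0.0806]
tool_rot: [180.0, 0.0, 90.0]
force: [-0.2, 0.6, -1.0]
grip_width: 0.0426
```

```bash
python3 -c "
from h import *
look();look()"
```

```text
t 24.57 ang -4.7 r 59.7mm Ftan 0.6 Frad -0.3 Fz -1.0 grip 0.0426 collar top/scene mm [[519.5, 171.3], [516.6, 170.1]]
t 24.68 ang -4.6 r 59.7mm Ftan -0.2 Frad -0.2 Fz -0.2 grip 0.0430 collar top/scene mm [[519.7, 171.4], [516.8, 170.3]]
```

Released without disturbing anything. I'll lift, move off to the -y side so both cameras see the pitter, and check.

Emit:
{"api": "carry_out", "payload": {"plan": [{"dx": 0, "dy": 0, "dz": -0.7, "rx": 0, "ry": 0, "rz": 0, "fingers": 0}, {"dx": 0, "dy": 0, "dz": -0.9, "rx": 0, "ry": 0, "rz": 0, "fingers": 0}, {"dx": 0, "dy": 0, "dz": -0.9, "rx": 0, "ry": 0, "rz": 0, "fingers": 0}, {"dx": 0, "dy": 0, "dz": -0.9, "rx": 0, "ry": 0, "rz": 0, "fingers": 0}, {"dx": -0.9, "dy": 0, "dz": -0.5, "rx": 0, "ry": 0, "rz": 0, "fingers": 0}, {"dx": -0.9, "dy": 0, "dz": 0, "rx": 0, "ry": 0, "rz": 0, "fingers": 0}, {"dx": -0.9, "dy": 0, "dz": 0, "rx": 0, "ry": 0, "rz": 0, "fingers": 0}, {"dx": -0.9, "dy": 0, "dz": 0, "rx": 0, "ry": 0, "rz": 0, "fingers": 0}, {"dx": -0.9, "dy": 0, "dz": 0, "rx": 0, "ry": 0, "rz": 0, "fingers": 0}, {"dx": -0.9, "dy": 0, "dz": 0, "rx": 0, "ry": 0, "rz": 0, "fingers": 0}, {"dx": -0.9, "dy": 0, "dz": 0, "rx": 0, "ry": 0, "rz": 0, "fingers": 0}, {"dx": 0, "dy": 0, "dz": 0, "rx": 0, "ry": 0, "rz": 0, "fingers": 0}]}}

```text
time_s: 26.28
tool_pos: [0.5838, -0.2498, 0.1972]
tool_rot: [-180.0, 0.0, 89.8]
force: [0.1, -0.2, -0.3]
grip_width: 0.0437
```

```bash
python3 -c "
from h import *
look();look()
o=grab('g')
for n in o:
    a=cv2.cvtColor(o[n]['color'],cv2.COLOR_RGB2BGR);z=(200,110) if n=='scene' else (150,150)
    a=a[z[1]:z[1]+150,z[0]:z[0]+200]
    cv2.imwrite(f'pics/g_{n}z.png',cv2.resize(np.clip(a*1.8,0,255).astype(np.uint8),None,fx=4,fy=4,interpolation=2))
    for t in 'ad':
        print(n,t,collar(load(t,n),n))
    print(n,'g',collar(o[n],n))
"
```

```text
t 26.27 ang -73.4 r 205.4mm Ftan 0.1 Frad 0.2 Fz -0.3 grip 0.0437 collar top/scene mm [[520.3, 171.5], [516.2, 170.7]]
t 26.38 ang -72.8 r 201.7mm Ftan -0.1 Frad -0.1 Fz 0.2 grip 0.0436 collar top/scene mm [[520.3, 171.3], [516.5, 171.0]]
scene a ((np.float64(319.5971563981043), np.float64(204.50710900473933)), array([0.49325704, 0.15763054, 0.05      ]))
scene d ((np.float64(319.8164383561644), np.float64(209.93698630136987)), array([0.51481429, 0.16549542, 0.05      ]))
scene g ((np.float64(321.54945054945057), np.float64(210.8901098901099)), array([0.5165688 , 0.17098524, 0.05      ]))
top a ((np.float64(186.81234567901234), np.float64(223.5135802469136)), array([0.50078939, 0.15801246, 0.05      ]))
top d None
top g ((np.float64(182.88197424892704), np.float64(216.30042918454936)), array([0.51994123, 0.17142296, 0.05      ]))
```

View pics/g_topz.png

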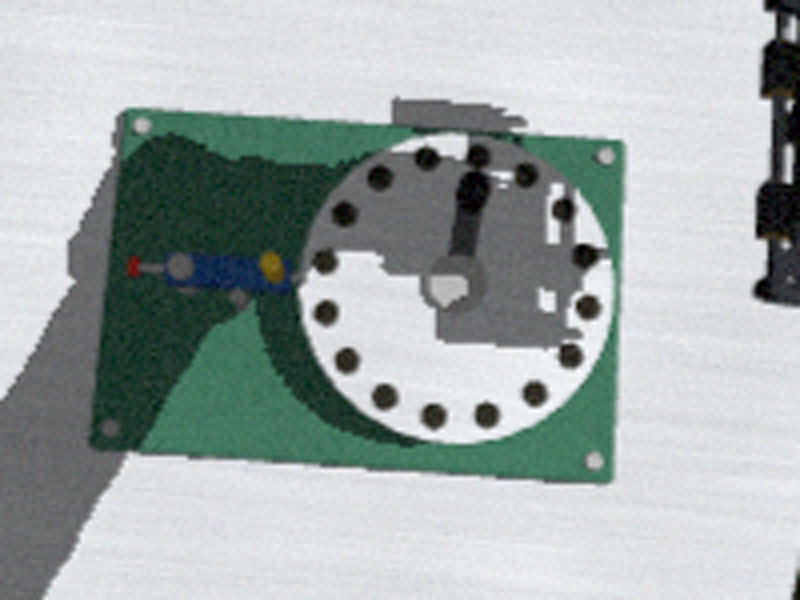

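View pics/g_scenez.png

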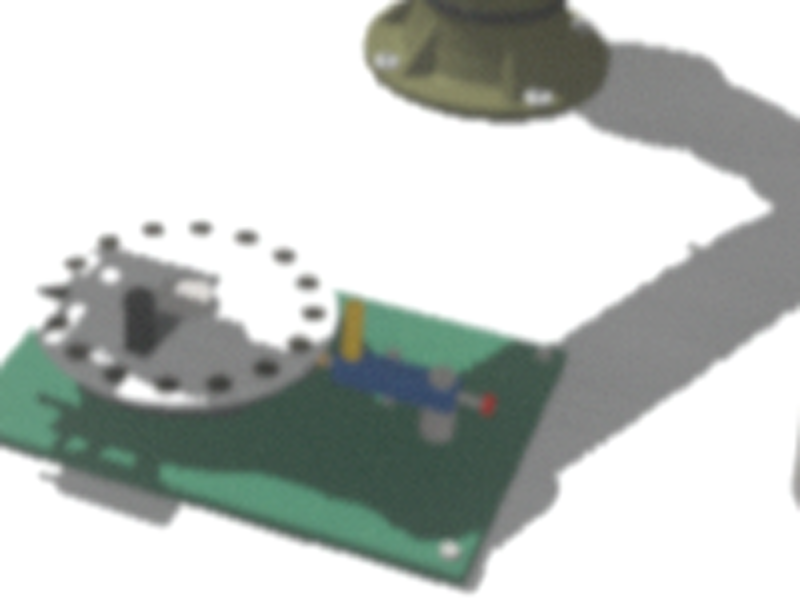

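Emit:
{"api": "carry_out", "payload": {"plan": [{"dx": 0, "dy": 0, "dz": 0, "rx": 0, "ry": 0, "rz": 0, "fingers": 0}, {"dx": 0, "dy": 0, "dz": 0, "rx": 0, "ry": 0, "rz": 0, "fingers": 0}, {"dx": 0, "dy": 0, "dz": 0, "rx": 0, "ry": 0, "rz": 0, "fingers": 0}, {"dx": 0, "dy": 0, "dz": 0, "rx": 0, "ry": 0, "rz": 0, "fingers": 0}]}}

```text
time_s: 27.08
tool_pos: [0.5846, -0.2469, 0.1976]
tool_rot: [-180.0, 0.0, 90.0]
force: [0.3, 0.5, 1.4]
grip_width: 0.0434
```

```bash
python3 -c "
from h import *
look();look();o=grab('i')
a=load('a','top')['color'].astype(int);b=o['top']['color'].astype(int)
# bystanders: colour masks before/after
for n,(x0,x1,y0,y1) in dict(jar=(395,445,250,290),wrench=(352,390,168,232),scoop=(68,115,212,255)).items():
    d=np.abs(a-b).max(2)[y0:y1,x0:x1];print(n,'changed px',(d>40).sum())
E_=ticket.sign_off();print(E_)"
```

```text
t 27.07 ang -72.9 r 202.8mm Ftan 0.5 Frad -0.4 Fz 1.4 grip 0.0434 collar top/scene mm [[519.7, 171.5], [516.8, 170.8]]
t 27.18 ang -73.0 r 202.8mm Ftan -0.3 Frad -0.6 Fz 0.5 grip 0.0434 collar top/scene mm [[519.7, 171.0], [516.6, 171.1]]
jar changed px 1071
wrench changed px 2242
scoop changed px 0
the job is handed in; nothing more can be done
None
```

View pics/i_scene.png

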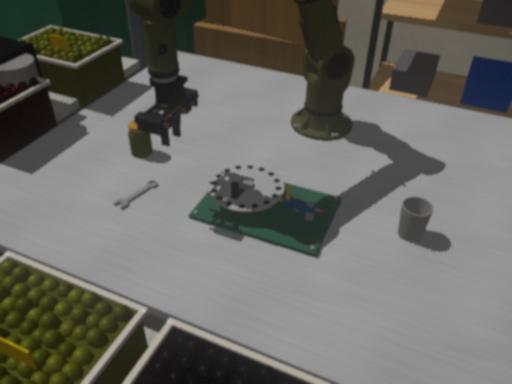

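I handed the job in at about 27 s of the 72 s. The feeler is home against its stop and the disc is standing at the high spot with the robot clear. The hand-in reports no verdict.

**What I did**
- **Feeler:** I pushed its handle gently until the force rose at the expected stop position, peaking at about 30 N (limit 60 N).
- **Search:** I gripped the crank and led it about half a turn counter-clockwise, at most about 1 rad/s, watching the red collar and the tangential force. A lesser rise showed near crank angle −60° (world axes): collar about 1 mm out, about 4 N extra. The high spot showed near −3°: collar about 5 mm out, about 9 to 10 N extra.
- **Final position:** I overshot the high spot, came back in small steps, took the load off the crank, released it and retreated.

**Last checks**
- **Collar:** it stayed 4 to 5.5 mm further out than on the plain rim, in both cameras and with hands off. That is about 7 to 8 N on the feeler (6 N needed).
- **Disc:** it did not move after I let go. It stands about 1 to 2° from my estimate of the top.
- **Bystanders:** the jar, scoop and wrench are where they were in the final scene picture.

**What disagreed**
- The two cameras differ by about 1 mm on the collar, mostly because of moving shadows.
- The before/after comparison of the top view flagged changes around the jar and the wrench. I put that down to the arm and its shadow covering them there, because the scene view shows both in their old places. I only looked at that picture after handing in.
- I did not measure the second lesser rise, because I stopped searching once the high spot was clear.

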